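Take down the jar stack and complete the gift boxes

ROBOT

A 7-joint arm with a two-finger parallel gripper is mounted at the origin on the work surface. World frame = base frame: x ahead of the robot, y to its left, z up, the work surface at z = 0. Lengths are in m, angles in rad, forces in N, time in s.
With the tool pointing down it reaches from about 0.425 to 0.925 m from the base axis. Payload 6.8 kg.
Tool frame: the origin (TCP) lies at the very end of the fingers, on their centre line; the grasp point (between the pads) lies r.hold_point_z behind it (r.hold_point_z is the distance from the TCP to the grasp point, in m); z points along the fingers, y is the direction in which the jaws open and shut (so a half turn about z gives the same grasp; the last joint's range is limited). The gripper opens to 88 mm and grips with 3 to 60 N. Pads are 20 mm wide; open, the fingers measure 115 mm over their backs; the gripper's body (75 mm by 178 mm) begins 61 mm behind the grasp point.
Start: joints at [1.083, 0.477, 0.022, 1.555, -0.011, 1.109, -0.083], TCP at [0.25, -0.627, 0.223] pointing down, gripper open.
Joint ranges: [-2.96, 2.96], [-0.34, 2.1], [-1.41, 1.46], [0.24, 2.44], [-1.37, 4.51], [0.17, 1.92], [-2.96, 2.96]. Speed limits (rad/s): [2.39, 2.39, 3.14, 3.14, 3.14, 3.14, 3.14].

INTERFACE

Orientations are given as a rotation vector (axis times angle).
In Python, from cell import r gives the robot as it stands.
- The arm moves only by the tool carry_out, never from a script. Its argument "rows" is one flat list of numbers, 5 for each row, row after row: the shift along the tool's x, y, z in m, then the turn about the tool's z in degrees, then the closure, from 0 (fully open) to 1 (shut). A call has 1 to 5 rows; each row shifts and turns the commanded pose from where the row before left it, along the tool's axes as they then stand; what a row does not reach is not made up. A row lasts 1/12 s, in which the tool goes at most 41.7 mm and 7.16 degrees, less where a joint would pass 70% of its speed; a pose out of reach is approached as far as the arm can. A call with a gripper value outside its range is refused whole. The fingers move at their own pace and stop on an object; "grip_force" is the grip in N (left out, the last holds). Time passes only in rows, so rows that do not move let the fingers close. It gives the time, the measured TCP pose, the force and the opening at its end, in the units of the state.
- r.observe(): the state, without advancing time (a new reading comes with each control period).
- r.grab_frame(name): name is "scene" or "top" or "wrist"; returns a dict with "color" (480x640x3 uint8, red, green, blue), "vfov" (degrees; the focal length in pixels is half the picture's height over the tangent of half this angle, whatever the lens; pixels are square), "cx", "cy" (the principal point, pixels), "xyz" and "orientation" of the camera in the world; the wrist camera has in their place "T_tool_cam" (4x4, takes a point from camera to tool coordinates, whose origin is the TCP and whose axes are the flange's). Camera axes: x right, y up, looking along -z (the intrinsics and any distortion apply to the point x, -y, -z); pixel columns grow to the right and rows downward; lengths in m; the calibration is good to about 2 mm. A picture is of the moment at which its call begins: read the wrist's pose just before it. There is no depth.
- r.finish_job(): hands the job in, once; it reports no verdict.
The state is a dict: "t": time; "joints": joint angles; "qd": joint speeds; "joint_torque": joint torques, N m; "position": TCP position; "eef_rot": TCP orientation; "contact_force": force on the tool from outside, world axes, zero at the start; "moment": the same for the moment, N m; "finger_gap": finger opening in m.
Only numpy, scipy, OpenCV 4.12 (cv2) and the standard library are available. Lean on these libraries where they do the work, as an engineer would, in place of code of your own. Each camera call takes 0.05 s, during which the arm holds its last target.

TASK

Take the stack of four honey jars down from the top, one at a time, and complete the four gift boxes: stand each jar upright in the empty cell of the box that already holds a jar with the same colour of lid. Move the gold-lidded jar on top into its box first, leaving the three below standing; those may then go in any order. They are glass: set them down gently, don't drop them or knock any over.

Things in the scene. Friction and masses are not known exactly. Their poses are not given: they have to be found in the camera images.
- jar_gold: Loose closed honey jar, gold lid, amber honey; round, upright, 62 mm across and 80 mm high overall; the lid is 60 mm across, the top 16 mm; about 0.3 kg. Stands on the lids of the other three, underside 84 mm above the table. Origin: centre of its underside, z up; its yaw means nothing.
- jar_black: Loose closed honey jar, black lid, dark brown honey; round, upright, 62 mm across and 80 mm high overall; the lid is 60 mm across, the top 16 mm; about 0.3 kg. One of three standing in a close triangle (centres 66 mm apart, any order) on a 4 mm round card. Origin: centre of its underside, z up; its yaw means nothing.
- jar_white: Loose closed honey jar, white lid, pale creamy honey; round, upright, 62 mm across and 80 mm high overall; the lid is 60 mm across, the top 16 mm; about 0.3 kg. One of three standing in a close triangle (centres 66 mm apart, any order) on a 4 mm round card. Origin: centre of its underside, z up; its yaw means nothing.
- jar_green: Loose closed honey jar, green lid, olive-brown honey; round, upright, 62 mm across and 80 mm high overall; the lid is 60 mm across, the top 16 mm; about 0.3 kg. One of three standing in a close triangle (centres 66 mm apart, any order) on a 4 mm round card. Origin: centre of its underside, z up; its yaw means nothing.
- box_gold: Low open kraft gift-box base with a gold side band, 165 (x) by 84 (y) mm, fixed. Walls 30 high, 3 thick, floor 4 thick; a divider makes two cells 78 mm square. The cell at x = -40.5 mm holds a fixed jar like the loose ones, gold lid, top 84 mm above the table; the cell centred at x = +40.5 mm is empty. Origin: centre of its underside, z up; any yaw.
- box_black: Low open kraft gift-box base with a black side band, 165 (x) by 84 (y) mm, fixed. Walls 30 high, 3 thick, floor 4 thick; a divider makes two cells 78 mm square. The cell at x = -40.5 mm holds a fixed jar like the loose ones, black lid, top 84 mm above the table; the cell centred at x = +40.5 mm is empty. Origin: centre of its underside, z up; any yaw.
- box_white: Low open kraft gift-box base with a white side band, 165 (x) by 84 (y) mm, fixed. Walls 30 high, 3 thick, floor 4 thick; a divider makes two cells 78 mm square. The cell at x = -40.5 mm holds a fixed jar like the loose ones, white lid, top 84 mm above the table; the cell centred at x = +40.5 mm is empty. Origin: centre of its underside, z up; any yaw.
- box_green: Low open kraft gift-box base with a green side band, 165 (x) by 84 (y) mm, fixed. Walls 30 high, 3 thick, floor 4 thick; a divider makes two cells 78 mm square. The cell at x = -40.5 mm holds a fixed jar like the loose ones, green lid, top 84 mm above the table; the cell centred at x = +40.5 mm is empty. Origin: centre of its underside, z up; any yaw.
Not all that is in view belongs to the job. What is meant by the jar_green is not purple, and is the smaller of those in its own colour.

How it is judged:
On the way:
1. the gold-lidded jar stands released in the empty cell of its own box while the other three jars still stand where they were (within 25 mm) (x of jar_gold in the frame of box_gold between 0.0295 and 0.0515 m and y of jar_gold in the frame of box_gold between -0.011 and 0.011 m and z of jar_gold in the frame of box_gold between 0 and 0.008 m and angle between jar_gold's own z axis and vertical below 0.1 rad and linear speed of jar_gold below 0.03 m/s and contact force between the fingers and jar_gold below 0.05 N and distance of each of jar_black, jar_white, jar_green from where it was at the start of the episode below 0.025 m), for 0.2 s.
At the end, for the whole second after the job is handed in: Each of the four jars stands in the empty cell of the box whose jar has the same lid colour: centre within 11 mm of the cell's centre along and across the box, underside less than 8 mm above the table (on the cell's floor), within 0.1 rad of upright, and at rest (under 30 mm/s) (x of jar_gold in the frame of box_gold between 0.0295 and 0.0515 m and y of jar_gold in the frame of box_gold between -0.011 and 0.011 m and z of jar_gold in the frame of box_gold between 0 and 0.008 m and angle between each of jar_gold, jar_black, jar_white, jar_green's own z axis and vertical below 0.1 rad and linear speed of each of jar_gold, jar_black, jar_white, jar_green below 0.03 m/s and x of jar_black in the frame of box_black between 0.0295 and 0.0515 m and y of jar_black in the frame of box_black between -0.011 and 0.011 m and z of jar_black in the frame of box_black between 0 and 0.008 m and x of jar_white in the frame of box_white between 0.0295 and 0.0515 m and y of jar_white in the frame of box_white between -0.011 and 0.011 m and z of jar_white in the frame of box_white between 0 and 0.008 m and x of jar_green in the frame of box_green between 0.0295 and 0.0515 m and y of jar_green in the frame of box_green between -0.011 and 0.011 m and z of jar_green in the frame of box_green between 0 and 0.008 m); the robot touches nothing.
It fails at once if a jar is knocked over (leans more than 0.5 rad) (angle between any of jar_gold, jar_black, jar_white, jar_green's own z axis and vertical above 0.5 rad).
It fails at once if a jar is dropped or flung (moves faster than 0.5 m/s while the fingers are not holding it, as after a fall of 13 mm) ((linear speed of jar_gold above 0.5 m/s and contact force between the fingers and jar_gold below 0.01 N) or (linear speed of jar_black above 0.5 m/s and contact force between the fingers and jar_black below 0.01 N) or (linear speed of jar_white above 0.5 m/s and contact force between the fingers and jar_white below 0.01 N) or (linear speed of jar_green above 0.5 m/s and contact force between the fingers and jar_green below 0.01 N)).
It also fails if it takes over 109 s, if anything falls off the work surface, if the arm or the gripper's body presses on something with over 40 N, if the wrist force passes 120 N, or if a joint passes its speed limit or range.

## Working session

There is one attempt and no reset: what is moved stays moved. The work goes in short steps, Python scripts to look and compute and a tool call to move; the robot and the scene stay as the last step left them, time stands still between calls to the robot, and variables do not carry over. Pictures are saved under pics/ and viewed, and the job is handed in when it is done.

Besides the shell and the picture viewer there is one more tool, called as a command line: name --argument value ..., lists and objects as JSON in quotes. carry_out: Moves the arm, as the interface text tells. Its arguments: {"type":"object","properties":{"rows":{"type":"array"},"grip_force":{"type":"number"}},"required":["rows"]}

```bash
mkdir -p pics; ls
python3 - <<'E'
from cell import r
import cv2,numpy as np
print(r.observe(), r.hold_point_z)
for n in ("scene","top","wrist"):
    f=r.grab_frame(n)
    print(n,{k:v for k,v in f.items() if k!="color"})
    cv2.imwrite(f"pics/a_{n}.png",f["color"][:,:,::-1])
E
```

```text
pics
{'t': 0.0, 'joints': array([ 1.08292751,  0.47778241,  0.02231744,  1.55642978, -0.01150488,
        1.109303  , -0.08311656]), 'qd': array([-0.00075117, -0.00024689,  0.00071302,  0.00023419, -0.00159169,
        0.00041904, -0.00121261]), 'joint_torque': array([ 7.26640252e-06, -5.82856429e+01,  1.53405178e+00, -2.72605777e+01,
       -5.44529117e-02,  1.69324171e-02,  1.66297641e-04]), 'position': array([ 0.25000524, -0.62635135,  0.22170231]), 'eef_rot': array([-3.08341377e+00, -5.92668648e-01,  7.12853634e-04]), 'contact_force': array([ 0.58314009, -0.11235662, -0.20265181]), 'moment': array([-0.00249432, -0.0340232 , -0.0053782 ]), 'finger_gap': 0.08767446409929333} 0.0187
scene {'vfov': 46.433401096050005, 'cx': 317.9982931156082, 'cy': 226.49760355077927, 'xyz': array([1.15521986, 0.44329373, 0.59659174]), 'orientation': array([0.54315031, 1.06808035, 1.95662441])}
top {'vfov': 47.35888568422037, 'cx': 310.01885278684205, 'cy': 244.07233772668, 'xyz': array([0.40109578, 0.0055376 , 1.01476574]), 'orientation': array([ 0.08446526, -0.09263417, -1.57596246])}
wrist {'vfov': 71.38477586983662, 'cx': 318.5747354497579, 'cy': 238.7477386441026, 'T_tool_cam': array([[-1.42340517e-03,  9.52380592e-01,  3.04908481e-01,
         8.51645821e-02],
       [ 9.99998450e-01,  1.67162748e-03, -5.53026950e-04,
         1.04407340e-04],
       [-1.03638553e-03,  3.04907221e-01, -9.52381495e-01,
        -1.61768010e-01],
       [ 0.00000000e+00,  0.00000000e+00,  0.00000000e+00,
         1.00000000e+00]])}
```

View pics/a_top.png

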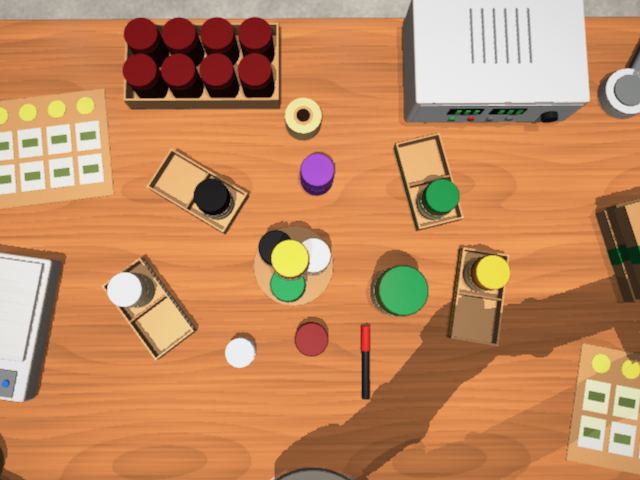

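View pics/a_scene.png

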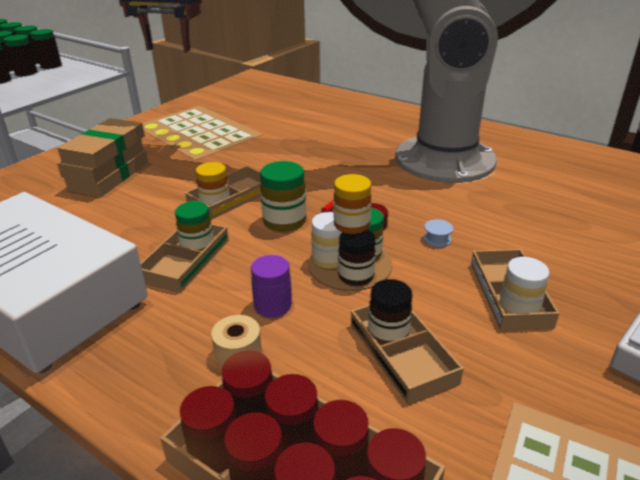

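View pics/a_wrist.png

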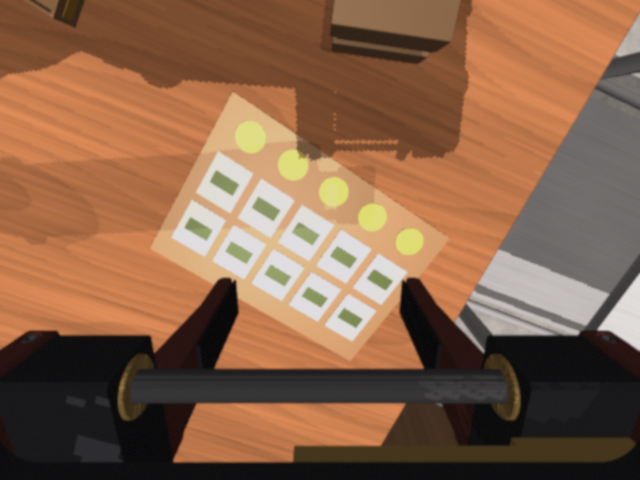

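```bash
cat > h.py <<'E'
import numpy as np,cv2
from scipy.spatial.transform import Rotation as R
def ray(f,u,v,tool=None):
    H,W=f["color"].shape[:2]; fl=H/2/np.tan(np.radians(f["vfov"])/2)
    d=np.array([(u-f["cx"])/fl,-(v-f["cy"])/fl,-1.])
    if "T_tool_cam" in f:
        p,rv=tool; Rt=R.from_rotvec(rv).as_matrix(); T=f["T_tool_cam"]
        return Rt@T[:3,3]+p, Rt@T[:3,:3]@d
    return np.array(f["xyz"]),R.from_rotvec(f["orientation"]).as_matrix()@d
def onz(f,u,v,z,tool=None):
    o,d=ray(f,u,v,tool); return o+d*(z-o[2])/d[2]
def proj(f,P,tool=None):
    H,W=f["color"].shape[:2]; fl=H/2/np.tan(np.radians(f["vfov"])/2)
    if "T_tool_cam" in f:
        p,rv=tool; Rt=R.from_rotvec(rv).as_matrix(); T=f["T_tool_cam"]; o=Rt@T[:3,3]+p; M=Rt@T[:3,:3]
    else: o=np.array(f["xyz"]); M=R.from_rotvec(f["orientation"]).as_matrix()
    c=M.T@(np.asarray(P)-o); return f["cx"]+fl*c[0]/-c[2], f["cy"]+fl*-c[1]/-c[2]
E
python3 - <<'E'
from cell import r
import pickle
pickle.dump({n:r.grab_frame(n) for n in("top","scene")},open("f0.pkl","wb"))
from h import *
F=pickle.load(open("f0.pkl","rb"));f=F["top"];im=f["color"][:,:,::-1]
print("view dir",R.from_rotvec(f["orientation"]).as_matrix()@[0,0,-1])
def crop(x,y,w,n): 
    cv2.imwrite(f"pics/{n}.png",cv2.resize(im[y:y+w*3//4,x:x+w],(800,600),interpolation=cv2.INTER_CUBIC))
a=[im[y:y+96,x:x+128] for x,y in((90,245),(137,140),(370,127),(420,240))]
m=np.vstack([np.hstack(a[:2]),np.hstack(a[2:])])
cv2.imwrite("pics/boxes.png",cv2.resize(m,(800,600),interpolation=cv2.INTER_CUBIC))
crop(240,220,100,"stack")
E
```

```text
view dir [ 0.11239058 -0.00557788 -0.99364845]
```

View pics/boxes.png

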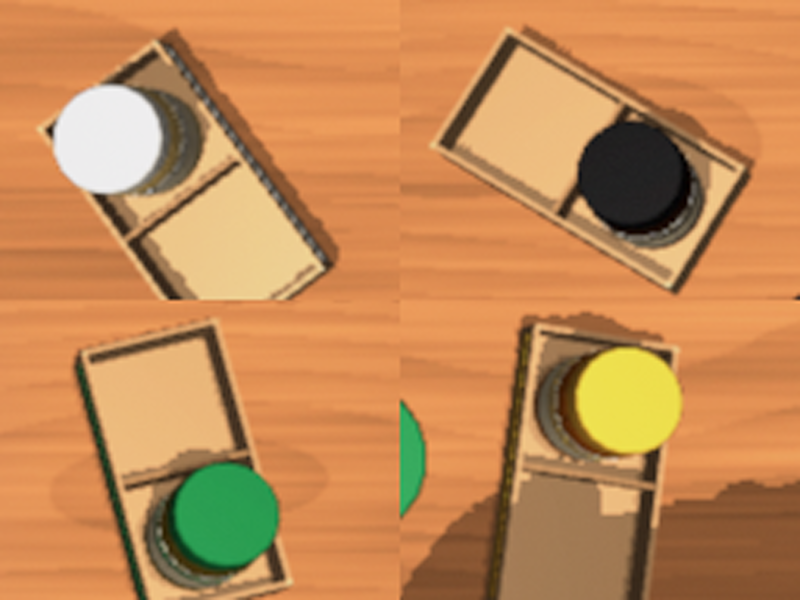

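View pics/stack.png

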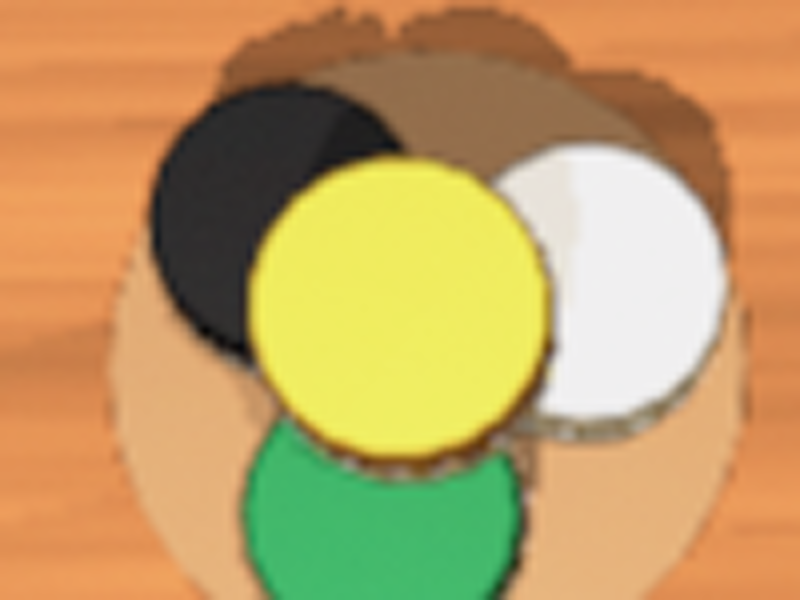

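```bash
python3 - <<'E'
import pickle
from h import *
F=pickle.load(open("f0.pkl","rb"));f=F["top"]
hsv=cv2.cvtColor(f["color"],cv2.COLOR_RGB2HSV)
def mask(c):
    H,S,V=cv2.split(hsv)
    return {"gold":(abs(H.astype(int)-28)<5)&(S>140)&(V>150),"green":(abs(H.astype(int)-70)<12)&(S>120)&(V>60),
     "white":(S<25)&(V>190),"black":(V<60)&(S<120)}[c].astype(np.uint8)*255
def circ(c,x,y,w):
    m=mask(c);z=np.zeros_like(m);z[y:y+w,x:x+w]=m[y:y+w,x:x+w]
    ct=max(cv2.findContours(z,0,1)[0],key=cv2.contourArea)
    return cv2.fitEllipse(cv2.convexHull(ct))
for c,x,y,w in(("gold",465,245,55),("green",412,170,60),("white",100,262,50),("black",185,170,55)):
    e=circ(c,x,y,w); p=onz(f,*e[0],.084); print("fixed",c,np.round(e[0],1),np.round(e[1],1),p.round(4), "diam",e[1][0]*(f['xyz'][2]-.084)/547)
e=circ("gold",262,230,60);print("stack gold",e,onz(f,*e[0],.164).round(4))
C={"white":[(141.8,258.4),(102.8,286.6),(195.6,330.8)],"black":[(172.2,150.2),(147.6,187),(248.4,192.8),(225.6,233.4)],
"green":[(438.8,134),(395.6,144),(462.8,216.6)],"gold":[(461.6,248),(509.6,255.4)]}
for k,v in C.items():
    P=np.array([onz(f,*q,.03) for q in v]);print(k,P[:,:2].round(4).tolist(),[round(float(np.linalg.norm(P[0]-q)),4) for q in P[1:]])
e=[circ("black",262,225,50),circ("white",300,235,34)]
g=np.array([ (290,285)])
E
python3 - <<'E'
import pickle
from h import *
F=pickle.load(open("f0.pkl","rb"));im=F["top"]["color"][:,:,::-1]
m=np.hstack([cv2.resize(im[y:y+120,x:x+80],(400,600),interpolation=cv2.INTER_CUBIC) for x,y in((130,250),(435,235))])
cv2.imwrite("pics/b2.png",m)
E
```

```text
fixed gold [492.8 271.6] [32.3 33.9] [ 0.4571 -0.3109  0.084 ] diam 0.054997956769503385
fixed green [441.6 195.5] [33.4 33.8] [ 0.5894 -0.2281  0.084 ] diam 0.056862321351378683
fixed white [124.  289.1] [33.4 34.5] [0.4317 0.3157 0.084 ] diam 0.05682970396126259
fixed black [211.  195.7] [34. 35.] [0.5916 0.1708 0.084 ] diam 0.05784595148989048
stack gold ((289.3660583496094, 257.7499694824219), (36.641605377197266, 37.00938034057617), 111.08377075195312) [0.4761 0.0331 0.164 ]
white [[0.4885, 0.3035], [0.4383, 0.3719], [0.3587, 0.2045]] [0.0849, 0.1632]
black [[0.6884, 0.2529], [0.6196, 0.2965], [0.6076, 0.112], [0.533, 0.153]] [0.0815, 0.1624, 0.1848]
green [[0.7164, -0.2404], [0.6978, -0.1597], [0.561, -0.279]] [0.0828, 0.1601]
gold [[0.5035, -0.2746], [0.4894, -0.3611]] [0.0876]
```

View pics/b2.png

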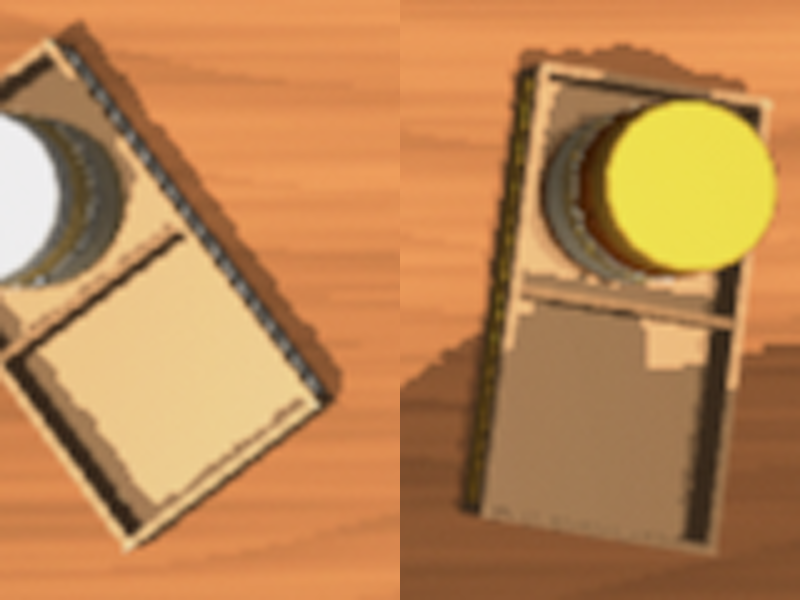

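```bash
cat > box.py <<'E'
import pickle
from h import *
from scipy.optimize import least_squares
F=pickle.load(open("f0.pkl","rb"));f=F["top"]
# corners with sign (sx,sy): sx=-1 is the filled end (any consistent handedness)
C={"white":[(140.9,258.4),(102.8,286.6),(195,330.6),(156,359.6)],"black":[(225.6,233.4),(248.4,192.8),(147.6,187),(172.2,150.2)],
"green":[(462.8,216.6),None,(438.8,134),(395.6,144)],"gold":[(463.2,248),(509,255.5),(451.4,338),(498,345.4)]}
S={"white":[(-1,1),(-1,-1),(1,1),(1,-1)],"black":[(-1,1),(-1,-1),(1,1),(1,-1)],"green":[(-1,1),None,(1,1),(1,-1)],"gold":[(-1,1),(-1,-1),(1,1),(1,-1)]}
L={"gold":(.4571,-.3109),"green":(.5894,-.2281),"white":(.4317,.3157),"black":(.5916,.1708)}
for k in C:
    W=[onz(f,*c,.03)[:2] for c in C[k] if c]; best=None
    for flip in(1,-1):
        B=[np.array([82.5*s[0],42*s[1]*flip])/1000 for s in S[k] if s]
        BB=np.array(B+[[-.0405,0]]);WW=np.array(W+[np.array(L[k])])
        def res(p):
            c,s=np.cos(p[2]),np.sin(p[2]);return (BB@np.array([[c,s],[-s,c]])+p[:2]-WW).ravel()
        d=WW[2]-WW[-1]
        for y0 in np.arange(0,6.28,.7):
            q=least_squares(res,[*WW.mean(0),y0])
            if best is None or q.cost<best[0].cost: best=(q,res(q.x))
    p=best[0].x;cell=p[:2]+.0405*np.array([np.cos(p[2]),np.sin(p[2])])
    print(k,"yaw deg",np.degrees(p[2]).round(1)%360,"centre",p[:2].round(4),"cell",cell.round(4),"reach",np.hypot(*cell).round(3));print((1000*best[1].reshape(-1,2)).round(1).tolist())
E
python3 box.py
```

```text
white yaw deg 217.3 centre [0.3989 0.2894] cell [0.3667 0.2649] reach 0.452
[[1.4, 1.0], [0.7, 1.0], [-0.4, 0.5], [-1.2, -0.7], [-0.6, -1.7]]
black yaw deg 59.5 centre [0.6122 0.204 ] cell [0.6327 0.2389] reach 0.676
[[1.1, 1.3], [-1.2, -0.4], [-1.7, -0.0], [1.8, 0.8], [-0.0, -1.7]]
green yaw deg 13.800000000000011 centre [ 0.6284 -0.2191] cell [ 0.6678 -0.2094] reach 0.7
[[-2.7, -0.6], [2.2, 0.2], [0.7, 1.1], [-0.3, -0.7]]
gold yaw deg 170.4 centre [ 0.4163 -0.3049] cell [ 0.3764 -0.2982] reach 0.48
[[1.2, 0.3], [1.4, -0.1], [-0.7, 0.5], [-1.1, 0.1], [-0.8, -0.7]]
```

```bash
cat > plan.py <<'E'
import sys
from cell import r
from h import *
s=r.observe();p=s["position"];M=R.from_rotvec(s["eef_rot"]).as_matrix()
yaw=np.degrees(np.arctan2(M[1,0],M[0,0]))
print("t",round(s["t"],2),"pos",p.round(4),"yaw",yaw.round(2),"tilt",np.degrees(np.arccos(-M[2,2])).round(2),"gap",round(s["finger_gap"],4),"F",np.round(s["contact_force"],1),"q",np.round(s["joints"],2))
if len(sys.argv)>4:
    X,Y,Z,W=map(float,sys.argv[1:5])
    a=np.radians(W);d=np.array([X,Y,Z])-p
    tx=np.array([np.cos(a),np.sin(a)]);ty=np.array([np.sin(a),-np.cos(a)])
    print("turn",-((W-yaw+180)%360-180),"then shift", (d[:2]@tx).round(4),(d[:2]@ty).round(4),(-d[2]).round(4), "rows",np.linalg.norm(d)/.04)
E
python3 plan.py .4761 .0331 .24 -9.6
```

```text
t 0.25 pos [ 0.2501 -0.6267  0.2222] yaw 21.76 tilt 0.05 gap 0.0881 F [-1.5  0.5 -0.3] q [ 1.08  0.48  0.02  1.56 -0.01  1.11 -0.08]
turn 31.360215046090445 then shift 0.1128 -0.6882 -0.0178 rows 17.440702924944695
```

carry_out --rows '[0.005, 0, -0.008, 6.3, 0, 0.005, 0, -0.008, 6.3, 0, 0.005, 0, -0.005, 6.3, 0, 0.005, 0, 0, 6.3, 0, 0.005, 0, 0, 6.2, 0]' --grip_force 20

```text
t: 0.67
position: [0.275, -0.623, 0.2441]
eef_rot: [3.129, -0.272, 0.001]
contact_force: [0.1, -0.6, 0.0]
finger_gap: 0.0878
```

carry_out --rows '[0.006, -0.037, 0, 0, 0, 0.006, -0.037, 0, 0, 0, 0.006, -0.037, 0, 0, 0, 0.006, -0.037, 0, 0, 0, 0.006, -0.037, 0, 0, 0]'

```text
t: 1.08
position: [0.3354, -0.4438, 0.2436]
eef_rot: [3.13, -0.264, -0.0]
contact_force: [1.4, 0.2, 0.3]
finger_gap: 0.0873
```

carry_out --rows '[0.006, -0.037, 0, 0, 0, 0.006, -0.037, 0, 0, 0, 0.006, -0.037, 0, 0, 0, 0.006, -0.037, 0, 0, 0, 0.006, -0.037, 0, 0, 0]'

```text
t: 1.5
position: [0.3959, -0.2665, 0.2438]
eef_rot: [3.13, -0.264, 0.001]
contact_force: [1.0, 0.6, -0.5]
finger_gap: 0.0877
```

```bash
python3 plan.py .4761 .0331 .24 -9.6
```

```text
t 1.5 pos [ 0.3959 -0.2665  0.2438] yaw -9.65 tilt 0.03 gap 0.0877 F [ 1.   0.6 -0.5] q [ 0.51  0.13 -0.05  1.99  0.01  1.03 -1.29]
turn -0.045717335562954986 then shift 0.0291 -0.3088 0.0038 rows 7.753997873172338
```

carry_out --rows '[0.004, -0.038, 0, 0, 0, 0.004, -0.038, 0, 0, 0, 0.004, -0.038, 0, 0, 0, 0.004, -0.038, 0, 0, 0, 0.004, -0.038, 0, 0, 0]'

```text
t: 1.92
position: [0.4474, -0.0825, 0.2439]
eef_rot: [3.13, -0.264, 0.001]
contact_force: [1.2, -0.9, 0.3]
finger_gap: 0.0878
```

carry_out --rows '[0.003, -0.038, 0, 0, 0, 0.003, -0.038, 0, 0, 0, 0.003, -0.035, 0, 0, 0, 0, -0.008, 0, 0, 0, 0, 0, 0, 0, 0]'

```text
t: 2.33
position: [0.4763, 0.0345, 0.2437]
eef_rot: [-3.13, 0.255, -0.0]
contact_force: [0.3, 0.9, 0.5]
finger_gap: 0.0881
```

```bash
cat > look.py <<'E'
import sys,pickle
from cell import r
from h import *
s=r.observe();f=r.grab_frame("wrist");f["tool"]=(s["position"],s["eef_rot"])
pickle.dump(f,open("w.pkl","wb"));cv2.imwrite(sys.argv[1],f["color"][:,:,::-1])
E
python3 look.py pics/w1.png;python3 plan.py .4761 .0331 .24 -9.6
```

```text
t 2.38 pos [0.476  0.032  0.2435] yaw -9.51 tilt 0.02 gap 0.0878 F [ 0.3 -0.9  0.6] q [ 0.1   0.15 -0.33  1.97  0.05  1.03 -1.99]
turn 0.08893341831017665 then shift -0.0001 -0.0011 0.0035 rows 0.09280726118189682
```

View pics/w1.png

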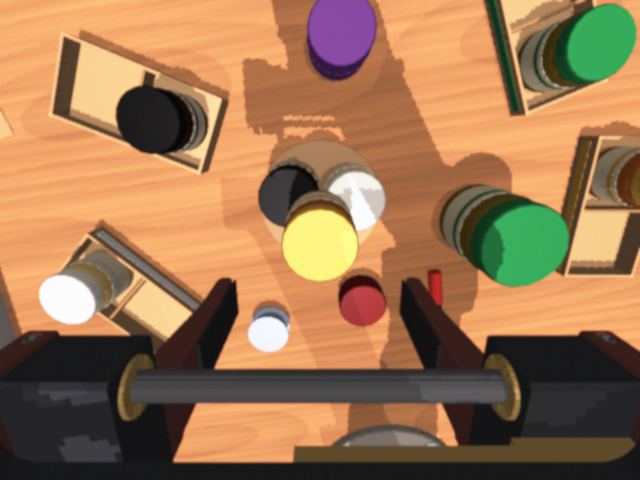

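Run:
```python
import pickle
from h import *
f=pickle.load(open("w.pkl","rb"));hsv=cv2.cvtColor(f["color"],cv2.COLOR_RGB2HSV)
m=cv2.inRange(hsv,(23,140,150),(33,255,255));m[:180]=0;m[300:]=0;m[:,:270]=0;m[:,370:]=0
e=cv2.fitEllipse(cv2.convexHull(max(cv2.findContours(m,0,1)[0],key=cv2.contourArea)));print(e,onz(f,*e[0],.164,f["tool"]))
print("green fixed",onz(f,597,43,.084,f["tool"]),"black",onz(f,151,120,.084,f["tool"]),"white",onz(f,71,298,.084,f["tool"]))
```

```text
Traceback (most recent call last):
cv2.error: OpenCV(4.12.0) /io/opencv/modules/imgproc/src/shapedescr.cpp:361: error: (-201:Incorrect size of input array) There should be at least 5 points to fit the ellipse in function 'fitEllipseNoDirect'
```

Run:
```python
import pickle
from h import *
f=pickle.load(open("w.pkl","rb"));hsv=cv2.cvtColor(f["color"],cv2.COLOR_RGB2HSV)
print(hsv[243,320])
m=cv2.inRange(hsv,(23,100,200),(33,255,255));m[:180]=0;m[300:]=0;m[:,:270]=0;m[:,370:]=0
e=cv2.fitEllipse(cv2.convexHull(max(cv2.findContours(m,0,1)[0],key=cv2.contourArea)));print(e,onz(f,*e[0],.164,f["tool"]))
print("green fixed",onz(f,597,43,.084,f["tool"]),"black",onz(f,151,120,.084,f["tool"]),"white",onz(f,71,298,.084,f["tool"]))
```

```text
[ 28 122 253]
((319.7028503417969, 244.9332275390625), (70.3238296508789, 74.82904052734375), 89.48751068115234) [0.47916258 0.03347421 0.164     ]
green fixed [ 0.59274657 -0.22440398  0.084     ] black [0.59541244 0.16930936 0.084     ] white [0.4364993 0.3104336 0.084    ]
```

carry_out --rows '[0.001, -0.001, 0.03, 0, 0, 0, 0, 0.03, 0, 0, 0, 0, 0.03, 0, 0, 0, 0, 0.022, 0, 0, 0, 0, 0.009, 0, 0]'

```text
t: 2.8
position: [0.4749, 0.0294, 0.1198]
eef_rot: [3.128, -0.269, -0.008]
contact_force: [-0.0, 0.1, -0.3]
finger_gap: 0.0878
```

```bash
python3 plan.py .477 .0333 .122 -9.6; python3 look.py pics/w2.png
```

```text
t 2.8 pos [0.4749 0.0294 0.1198] yaw -9.83 tilt 0.31 gap 0.0878 F [-0.   0.1 -0.3] q [ 0.07  0.31 -0.31  2.1   0.14  0.76 -2.07]
turn -0.22754613485108166 then shift 0.0014 -0.0042 -0.0022 rows 0.12506807983441498
```

View pics/w2.png

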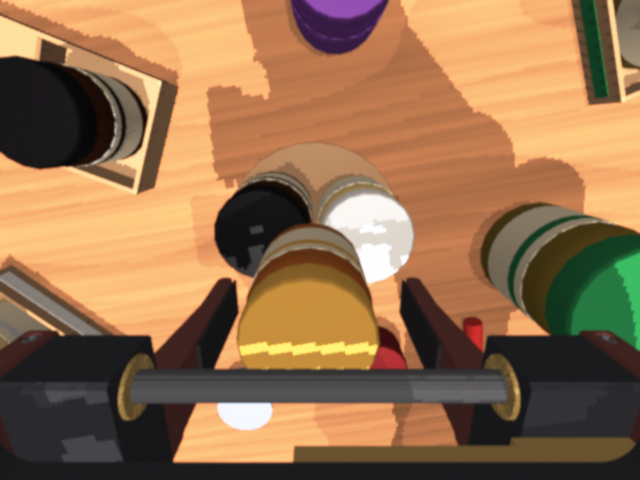

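carry_out --rows '[0.001, -0.003, -0.002, 0, 0, 0, 0, 0, 0, 0]'

```text
t: 3.02
position: [0.4801, 0.035, 0.1262]
eef_rot: [-3.13, 0.265, -0.004]
contact_force: [0.6, -0.1, 0.8]
finger_gap: 0.0877
```

```bash
python3 plan.py .477 .0333 .122 -9.6
```

```text
t 3.02 pos [0.4801 0.035  0.1262] yaw -9.7 tilt 0.14 gap 0.0877 F [ 0.6 -0.1  0.8] q [ 0.07  0.31 -0.31  2.08  0.13  0.77 -2.07]
turn -0.0963377594077599 then shift -0.0027 0.0022 0.0042 rows 0.13607651188183595
```

carry_out --rows '[0, 0, 0, 0, 0, 0, 0, 0, 0, 0]'

```text
t: 3.18
position: [0.4798, 0.0351, 0.1261]
eef_rot: [-3.13, 0.264, -0.004]
contact_force: [-0.1, -0.7, -0.4]
finger_gap: 0.0877
```

```bash
python3 plan.py .477 .0333 .122 -9.6
```

```text
t 3.18 pos [0.4798 0.0351 0.1261] yaw -9.65 tilt 0.16 gap 0.0877 F [-0.1 -0.7 -0.4] q [ 0.07  0.31 -0.31  2.08  0.13  0.77 -2.07]
turn -0.04902071463558855 then shift -0.0025 0.0023 0.0041 rows 0.13210719110666289
```

carry_out --rows '[-0.002, 0.002, 0.004, 0, 0, 0, 0, 0, 0, 0, 0, 0, 0, 0, 0.1]'

```text
t: 3.43
position: [0.4761, 0.0332, 0.1206]
eef_rot: [3.13, -0.264, -0.0]
contact_force: [1.3, 0.7, -0.2]
finger_gap: 0.084
```

```bash
python3 plan.py .477 .0333 .122 -9.6;python3 look.py pics/w3.png
```

```text
t 3.43 pos [0.4761 0.0332 0.1206] yaw -9.65 tilt 0.02 gap 0.084 F [ 1.3  0.7 -0.2] q [ 0.07  0.31 -0.31  2.1   0.14  0.76 -2.07]
turn -0.04933595039875627 then shift 0.0009 -0.0002 -0.0014 rows 0.040418680260187106
```

View pics/w3.png

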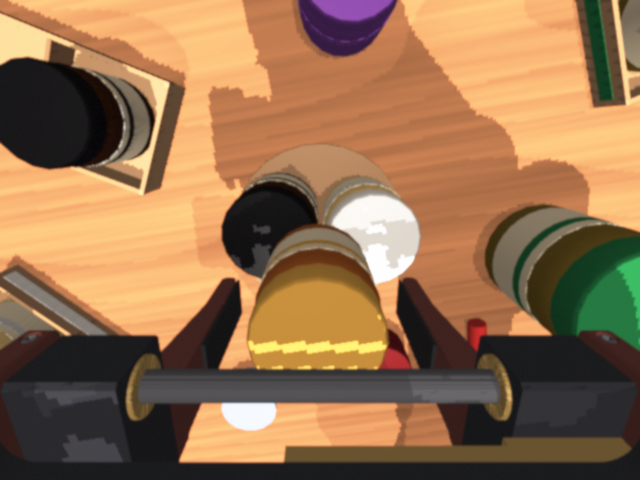

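Jar centred (lid about column 318, fingers symmetric at 240/398). Closing.

carry_out --rows '[0, 0, 0, 0, 0.3, 0, 0, 0, 0, 0.4, 0, 0, 0, 0, 0.5, 0, 0, 0, 0, 0.6, 0, 0, 0, 0, 0.6]' --grip_force 15

```text
t: 3.9
position: [0.4765, 0.0336, 0.1207]
eef_rot: [-3.13, 0.264, -0.0]
contact_force: [-0.4, 1.4, 0.6]
finger_gap: 0.062
```

```bash
python3 plan.py .477 .0333 .3 -9.6
```

```text
t 3.9 pos [0.4765 0.0336 0.1207] yaw -9.63 tilt 0.01 gap 0.062 F [-0.4  1.4  0.6] q [ 0.07  0.31 -0.31  2.09  0.14  0.76 -2.07]
turn -0.032382653347667656 then shift 0.0006 0.0002 -0.1793 rows 4.482722541845442
```

carry_out --rows '[0, 0, -0.005, 0, 0.6, 0, 0, -0.015, 0, 0.6, 0, 0, -0.025, 0, 0.6, 0, 0, -0.03, 0, 0.6, 0, 0, -0.025, 0, 0.6]' --grip_force 25

```text
t: 4.32
position: [0.476, 0.0335, 0.2221]
eef_rot: [-3.13, 0.264, 0.001]
contact_force: [0.3, 0.1, -3.2]
finger_gap: 0.0616
```

```bash
python3 plan.py .3764 -.2982 .23 -9.6
python3 - <<'E'
from cell import r
import cv2
cv2.imwrite("pics/s2.png",r.grab_frame("scene")["color"][:,:,::-1])
E
```

```text
t 4.32 pos [0.476  0.0335 0.2221] yaw -9.63 tilt 0.03 gap 0.0616 F [ 0.3  0.1 -3.2] q [ 0.1   0.17 -0.33  2.    0.07  0.99 -2.  ]
turn -0.026667947772295975 then shift -0.0429 0.3437 -0.0079 rows 8.661018832607509
```

View pics/s2.png

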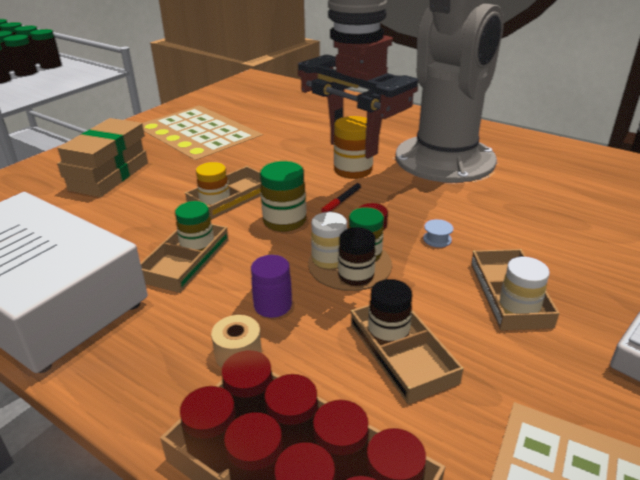

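carry_out --rows '[-0.003, 0.015, -0.004, 0, 0.6, -0.005, 0.035, -0.004, 0, 0.6, -0.005, 0.038, 0, 0, 0.6, -0.005, 0.038, 0, 0, 0.6, -0.005, 0.038, 0, 0, 0.6]'

```text
t: 4.78
position: [0.4251, -0.1257, 0.2287]
eef_rot: [3.131, -0.263, -0.0]
contact_force: [0.6, -0.3, -2.3]
finger_gap: 0.062
```

carry_out --rows '[-0.005, 0.038, 0, 0, 0.6, -0.005, 0.038, 0, 0, 0.6, -0.005, 0.038, 0, 0, 0.6, -0.005, 0.038, 0, 0, 0.6, 0, 0.028, 0, 0, 0.6]'

```text
t: 5.2
position: [0.3738, -0.3014, 0.2286]
eef_rot: [3.129, -0.269, -0.002]
contact_force: [0.5, 0.2, -2.7]
finger_gap: 0.062
```

carry_out --rows '[0, 0, 0, 0, 0.6, 0, 0, 0, 0, 0.6]'

```text
t: 5.37
position: [0.3754, -0.2996, 0.2283]
eef_rot: [-3.13, 0.27, 0.001]
contact_force: [-1.0, -0.0, -1.8]
finger_gap: 0.0613
```

```bash
python3 plan.py .3764 -.2982 .1 -9.6; python3 look.py pics/w4.png
```

```text
t 5.37 pos [ 0.3754 -0.2996  0.2283] yaw -9.85 tilt 0.05 gap 0.0613 F [-1.  -0.  -1.8] q [ 0.57  0.15 -0.03  2.    0.    0.99 -1.2 ]
turn -0.25277426958123783 then shift 0.0007 -0.0015 0.1283 rows 3.2085335672747433
```

View pics/w4.png

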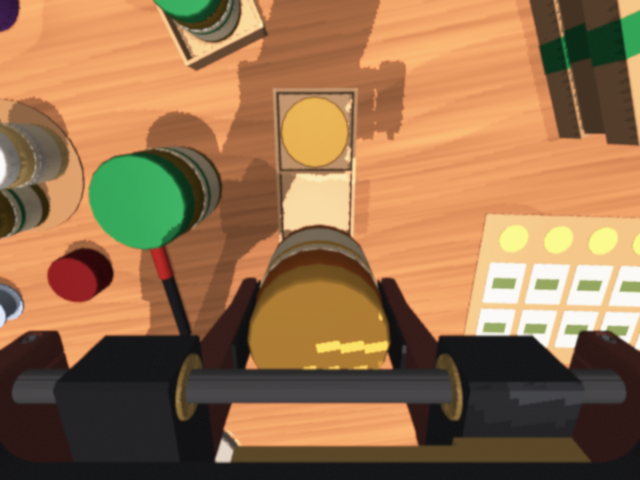

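Run:
```python
import pickle
from h import *
f=pickle.load(open("w.pkl","rb"))
A=onz(f,275.5,90,.03,f["tool"]);B=onz(f,356.5,90,.03,f["tool"]);L=onz(f,315,132,.084,f["tool"])
print(A,B,np.linalg.norm(A-B),L)
a=np.radians(170.4);u=np.array([np.cos(a),np.sin(a)])
print("cell from rim",((A+B)/2)[:2]+u*.123,"from lid",L[:2]+u*.081)
```

```text
[ 0.50551499 -0.2787728   0.03      ] [ 0.49167458 -0.35778483  0.03      ] 0.08021507016962114 [ 0.45972177 -0.31090371  0.084     ]
cell from rim [ 0.37731727 -0.29776626] from lid [ 0.37985609 -0.29739545]
```

carry_out --rows '[0.001, -0.002, 0.015, 0, 0.6, 0, 0, 0.035, 0, 0.6, 0, 0, 0.035, 0, 0.6, 0, 0, 0.035, 0, 0.6, 0, 0, 0.02, 0, 0.6]'

```text
t: 5.83
position: [0.3769, -0.2935, 0.0857]
eef_rot: [-3.128, 0.259, 0.005]
contact_force: [-0.2, -0.1, -2.0]
finger_gap: 0.0617
```

carry_out --rows '[0, 0, 0.01, 0, 0.6, 0, 0, 0, 0, 0.6, 0, 0, 0, 0, 0.6]'

```text
t: 6.08
position: [0.3785, -0.296, 0.0792]
eef_rot: [-3.13, 0.262, -0.0]
contact_force: [0.6, -0.0, -2.2]
finger_gap: 0.0614
```

```bash
python3 plan.py .3765 -.298 .0407 -9.6; python3 look.py pics/w5.png
```

```text
t 6.08 pos [ 0.3785 -0.296   0.0792] yaw -9.55 tilt 0.02 gap 0.0614 F [ 0.6 -0.  -2.2] q [ 0.56  0.37 -0.03  2.13  0.02  0.64 -1.22]
turn 0.04615160567684029 then shift -0.0016 0.0023 0.0385 rows 0.9640910716097847
```

View pics/w5.png

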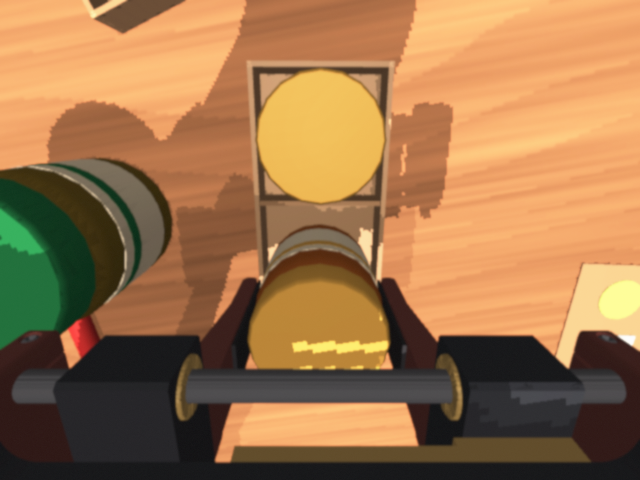

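Run:
```python
import pickle
from h import *
F=pickle.load(open("f0.pkl","rb"))
for n,a,b in(("bigreen",(402,290),(283,176)),("purple",(317,169),(271,268))):
    o1,d1=ray(F["top"],*a);o2,d2=ray(F["scene"],*b)
    t=np.linalg.lstsq(np.c_[d1,-d2],o2-o1,rcond=None)[0];print(n,o1+d1*t[0],o2+d2*t[1])
```

```text
bigreen [ 0.4264711  -0.1525495   0.09933223] [ 0.42505592 -0.15047629  0.09893498]
purple [ 0.63973626 -0.01294063  0.07579431] [ 0.6381178  -0.0105707   0.07533634]
```

carry_out --rows '[-0.002, 0.002, 0.012, 0, 0.6, 0, 0, 0.012, 0, 0.6, 0, 0, 0.006, 0, 0.6, 0, 0, 0, 0, 0.6, 0, 0, 0, 0, 0.6]'

```text
t: 6.55
position: [0.3761, -0.2985, 0.0495]
eef_rot: [3.13, -0.264, 0.002]
contact_force: [-0.5, -0.2, -2.1]
finger_gap: 0.0619
```

```bash
python3 plan.py .3765 -.298 .0407 -9.6
```

```text
t 6.55 pos [ 0.3761 -0.2985  0.0495] yaw -9.63 tilt 0.07 gap 0.0619 F [-0.5 -0.2 -2.1] q [ 0.57  0.42 -0.03  2.15  0.02  0.57 -1.22]
turn -0.0318308738460189 then shift 0.0003 -0.0006 0.0088 rows 0.2216051587925842
```

carry_out --rows '[0, 0, 0.003, 0, 0.6, 0, 0, 0.003, 0, 0.6, 0, 0, 0.002, 0, 0.6, 0, 0, 0, 0, 0.6, 0, 0, 0, 0, 0.6]'

```text
t: 6.97
position: [0.3754, -0.2983, 0.0406]
eef_rot: [-3.13, 0.264, 0.0]
contact_force: [0.0, -0.3, -2.3]
finger_gap: 0.0614
```

```bash
python3 plan.py .3765 -.298 .0407 -9.6
```

```text
t 6.97 pos [ 0.3754 -0.2983  0.0406] yaw -9.64 tilt 0.01 gap 0.0614 F [ 0.  -0.3 -2.3] q [ 0.57  0.43 -0.03  2.15  0.02  0.55 -1.22]
turn -0.03931666424429636 then shift 0.001 -0.0004 -0.0001 rows 0.027481883029041292
```

carry_out --rows '[0, 0, 0.001, 0, 0.6, 0, 0, 0.001, 0, 0.6, 0, 0, 0, 0, 0.6]'

```text
t: 7.22
position: [0.3756, -0.2983, 0.0404]
eef_rot: [3.13, -0.264, 0.0]
contact_force: [-5.1, 3.9, 22.5]
finger_gap: 0.0619
```

carry_out --rows '[0, 0, -0.001, 0, 0.6, 0, 0, 0, 0, 0.25, 0, 0, 0, 0, 0.1, 0, 0, 0, 0, 0.02, 0, 0, 0, 0, 0.02]'

```text
t: 7.63
position: [0.3755, -0.2983, 0.0396]
eef_rot: [3.13, -0.264, -0.0]
contact_force: [0.4, 0.2, 0.4]
finger_gap: 0.0825
```

```bash
python3 plan.py .3765 -.298 .0407 -9.6;python3 look.py pics/w6.png
```

```text
t 7.63 pos [ 0.3755 -0.2983  0.0396] yaw -9.64 tilt 0.0 gap 0.0825 F [0.4 0.2 0.4] q [ 0.57  0.44 -0.03  2.15  0.02  0.55 -1.22]
turn -0.041130873916387145 then shift 0.0009 -0.0005 -0.0011 rows 0.039171670707744015
```

View pics/w6.png

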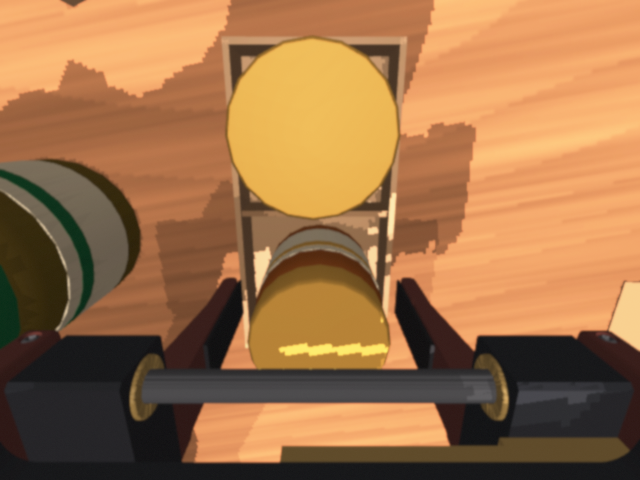

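carry_out --rows '[0, 0, -0.015, 0, 0, 0, 0, -0.035, 0, 0, 0, 0, -0.04, 0, 0, 0, 0, -0.04, 0, 0, 0, 0, -0.03, 0, 0]'

```text
t: 8.1
position: [0.3759, -0.2986, 0.2026]
eef_rot: [3.129, -0.264, 0.003]
contact_force: [0.7, -1.2, -0.6]
finger_gap: 0.0879
```

carry_out --rows '[0, -0.03, -0.02, 0, 0, 0, -0.038, 0, 0, 0, 0, -0.038, 0, 0, 0]'

```text
t: 8.35
position: [0.394, -0.1935, 0.2213]
eef_rot: [3.129, -0.268, 0.006]
contact_force: [0.8, 0.2, -0.6]
finger_gap: 0.0878
```

```bash
cat > trio.py <<'E'
import pickle
from cell import r
from h import *
f=r.grab_frame("top");pickle.dump(f,open("t.pkl","wb"))
cv2.imwrite("pics/top_now.png",f["color"][:,:,::-1])
im=f["color"][:,:,::-1]
cv2.imwrite("pics/stack_now.png",cv2.resize(im[220:310,240:360],(800,600),interpolation=cv2.INTER_CUBIC))
E
python3 trio.py; python3 plan.py
```

```text
t 8.4 pos [ 0.395  -0.1855  0.2204] yaw -9.26 tilt 0.17 gap 0.0878 F [ 0.1  5.8 -0.8] q [ 0.42  0.09 -0.13  2.09  0.01  0.96 -1.45]
```

View pics/top_now.png

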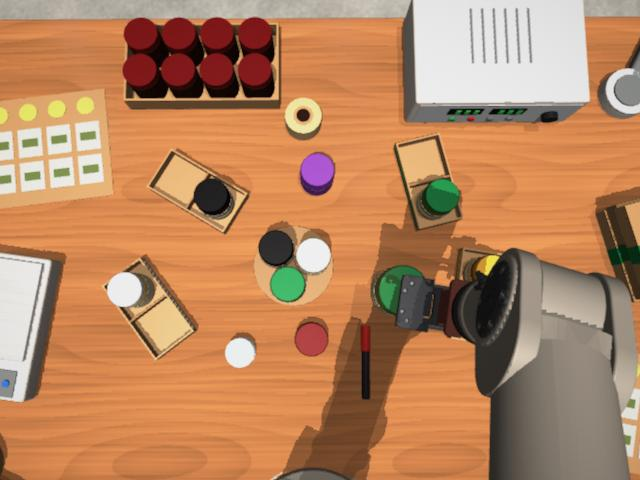

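View pics/stack_now.png

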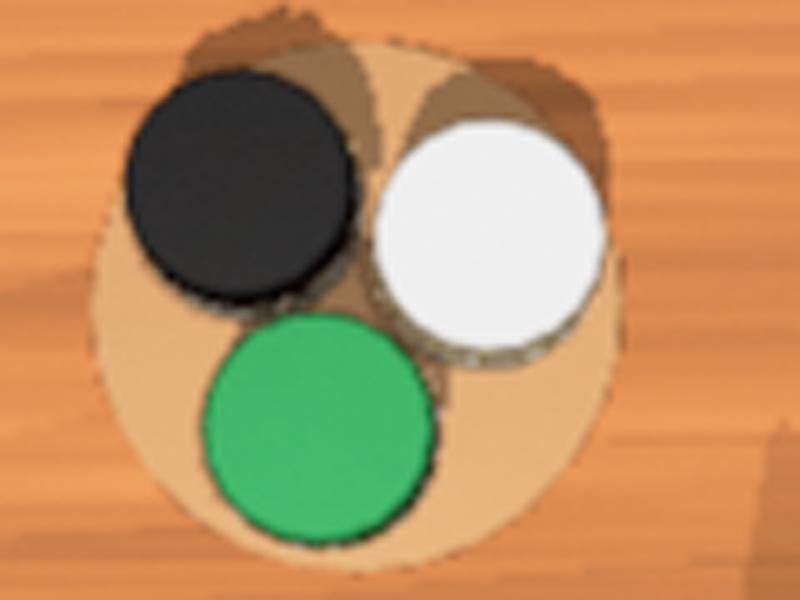

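Run:
```python
import pickle
from h import *
f=pickle.load(open("t.pkl","rb"))
P={n:onz(f,240+a/6.667,220+b/6.667,.084)[:2] for n,(a,b) in dict(black=(241,186),white=(490,235),green=(319,428)).items()}
c=sum(P.values())/3
for n,p in P.items():
    d=p-c;print(n,p.round(4),"outward deg",np.degrees(np.arctan2(d[1],d[0])).round(1),"r",np.hypot(*d).round(4))
    q=c+d/np.hypot(*d)*.0381;print("  fitted",q.round(4))
print("c",c,[np.linalg.norm(P[a]-P[b]).round(4) for a,b in("bw","bg","wg") for a,b in [({'b':'black','w':'white','g':'green'}[a],{'b':'black','w':'white','g':'green'}[b])]])
```

```text
black [0.5002 0.0583] outward deg 48.0 r 0.0375
  fitted [0.5006 0.0587]
white [ 0.4871 -0.0055] outward deg -71.5 r 0.0378
  fitted [ 0.4872 -0.0057]
green [0.4381 0.0384] outward deg 167.8 r 0.0379
  fitted [0.4379 0.0385]
c [0.47513361 0.03040775] [np.float64(0.0651), np.float64(0.0652), np.float64(0.0658)]
```

```bash
python3 plan.py .4383 .0385 .2 -12.2
```

```text
t 8.4 pos [ 0.395  -0.1855  0.2204] yaw -9.26 tilt 0.17 gap 0.0878 F [ 0.1  5.8 -0.8] q [ 0.42  0.09 -0.13  2.09  0.01  0.96 -1.45]
turn 2.9389599877144974 then shift -0.005 -0.2281 0.0204 rows 5.725689722934552
```

carry_out --rows '[0, -0.03, 0, 2.6, 0, -0.001, -0.038, 0, 0, 0, -0.001, -0.038, 0, 0, 0, -0.001, -0.038, 0.0, 0, 0, -0.001, -0.038, 0.0, 0, 0]'

```text
t: 8.82
position: [0.4264, -0.0133, 0.2196]
eef_rot: [3.123, -0.335, 0.0]
contact_force: [0.2, -0.3, 0.2]
finger_gap: 0.0876
```

carry_out --rows '[-0.001, -0.032, 0.02, 0, 0, 0, 0, 0.02, 0, 0, 0, 0, 0, 0, 0]'

```text
t: 9.07
position: [0.4302, 0.0181, 0.1768]
eef_rot: [3.124, -0.328, -0.009]
contact_force: [-0.6, -0.6, -1.0]
finger_gap: 0.0876
```

```bash
python3 plan.py .4383 .0385 .115 -12.2;python3 look.py pics/w7.png
```

```text
t 9.07 pos [0.4302 0.0181 0.1768] yaw -11.99 tilt 0.32 gap 0.0876 F [-0.6 -0.6 -1. ] q [ 0.12  0.15 -0.34  2.14  0.07  0.87 -2.03]
turn 0.21442173757978367 then shift 0.0036 -0.0217 0.0618 rows 1.6397291174106632
```

View pics/w7.png

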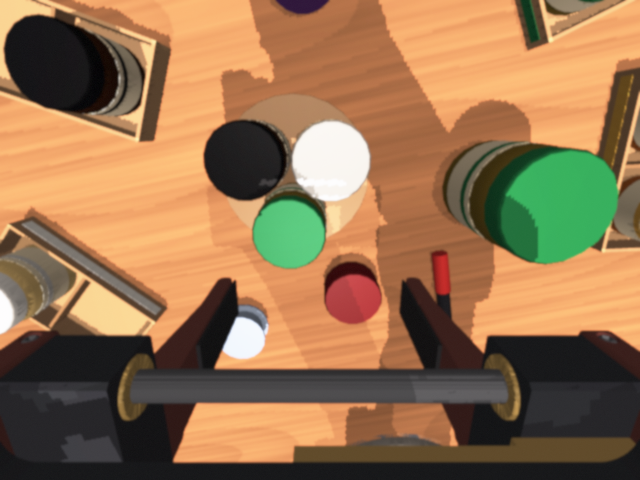

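Run:
```python
import pickle
from h import *
f=pickle.load(open("w.pkl","rb"));f0=pickle.load(open("t.pkl","rb"))
for p in((289,233),(245,159),(331,160)):print(onz(f,*p,.084,f["tool"]))
print("red",onz(f0,312,339,.03),onz(f,353,300,.03,f["tool"]))
```

```text
[0.4430766 0.0395522 0.084    ]
[0.50574483 0.05792959 0.084     ]
[ 0.4916862  -0.00433522  0.084     ]
red [ 0.34278617 -0.00227711  0.03      ] [3.43800566e-01 3.33740978e-04 3.00000000e-02]
```

carry_out --rows '[0.005, -0.022, 0.02, 0, 0, 0, 0, 0.02, 0, 0, 0, 0, 0, 0, 0, 0, 0, 0, 0, 0]'

```text
t: 9.45
position: [0.4414, 0.0357, 0.1399]
eef_rot: [3.122, -0.338, -0.003]
contact_force: [-0.3, 0.2, -0.1]
finger_gap: 0.0876
```

```bash
python3 plan.py .4403 .039 .0407 -12.2;python3 look.py pics/w8.png
```

```text
t 9.45 pos [0.4414 0.0357 0.1399] yaw -12.34 tilt 0.12 gap 0.0876 F [-0.3  0.2 -0.1] q [ 0.08  0.23 -0.34  2.15  0.11  0.78 -2.12]
turn -0.14251539580948247 then shift -0.0018 -0.003 0.0992 rows 2.480528982451252
```

View pics/w8.png

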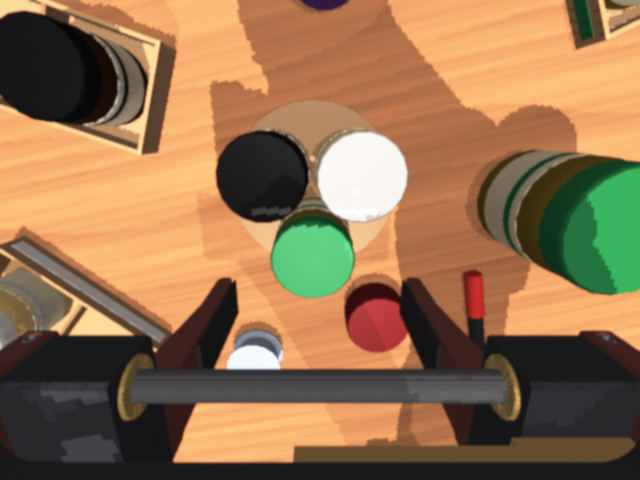

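carry_out --rows '[-0.002, -0.003, 0, 0, 0, 0, 0, 0.02, 0, 0, 0, 0, 0.02, 0, 0, 0, 0, 0.01, 0, 0, 0, 0, 0, 0, 0]'

```text
t: 9.92
position: [0.4396, 0.04, 0.0888]
eef_rot: [3.123, -0.336, -0.004]
contact_force: [0.2, 0.0, -0.2]
finger_gap: 0.0878
```

```bash
python3 plan.py .4403 .039 .0407 -12.2;python3 look.py pics/w9.png
```

```text
t 9.92 pos [0.4396 0.04   0.0888] yaw -12.27 tilt 0.14 gap 0.0878 F [ 0.2  0.  -0.2] q [ 0.05  0.31 -0.33  2.19  0.16  0.66 -2.18]
turn -0.0700699050760818 then shift 0.0009 0.0008 0.0481 rows 1.2039106920639684
```

View pics/w9.png

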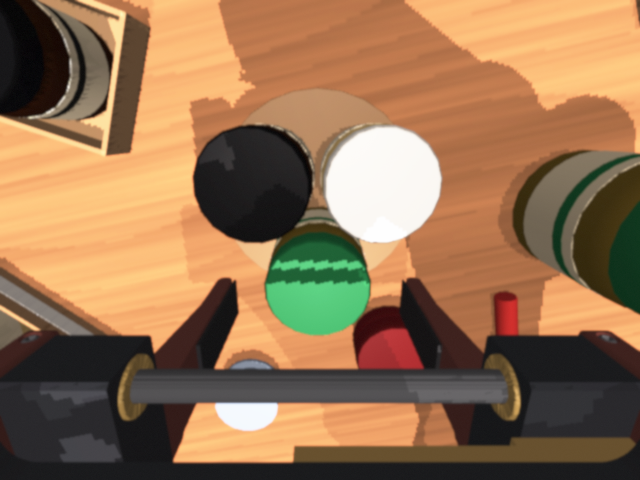

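carry_out --rows '[0, 0, 0.015, 0, 0, 0, 0, 0.018, 0, 0, 0, 0, 0.013, 0, 0, 0, 0, 0, 0, 0, 0, 0, 0, 0, 0.1]'

```text
t: 10.38
position: [0.441, 0.0405, 0.0444]
eef_rot: [3.124, -0.335, 0.0]
contact_force: [-0.2, 0.6, -0.1]
finger_gap: 0.0842
```

```bash
python3 plan.py .4403 .039 .0407 -12.2
```

```text
t 10.38 pos [0.441  0.0405 0.0444] yaw -12.25 tilt 0.02 gap 0.0842 F [-0.2  0.6 -0.1] q [ 0.02  0.4  -0.3   2.22  0.22  0.55 -2.23]
turn -0.04805221135228521 then shift -0.0004 0.0016 0.0037 rows 0.10147570808017596
```

carry_out --rows '[0, 0.001, 0.003, 0, 0.2, 0, 0, 0, 0, 0.3, 0, 0, 0, 0, 0.4, 0, 0, 0, 0, 0.5, 0, 0, 0, 0, 0.6]' --grip_force 15

```text
t: 10.8
position: [0.441, 0.0396, 0.0414]
eef_rot: [-3.123, 0.335, -0.002]
contact_force: [0.5, -0.7, 7.2]
finger_gap: 0.0617
```

carry_out --rows '[0, 0, 0, 0, 0.6, 0, 0, -0.005, 0, 0.6, 0, 0, -0.015, 0, 0.6, 0, 0, -0.03, 0, 0.6, 0, 0, -0.035, 0, 0.6]' --grip_force 25

```text
t: 11.22
position: [0.4382, 0.0393, 0.1253]
eef_rot: [3.123, -0.334, -0.008]
contact_force: [0.8, -0.5, -2.6]
finger_gap: 0.0615
```

```bash
python3 plan.py .6678 -.2094 .19 13.8;python3 look.py pics/w10.png
```

```text
t 11.22 pos [0.4382 0.0393 0.1253] yaw -12.21 tilt 0.3 gap 0.0615 F [ 0.8 -0.5 -2.6] q [ 0.08  0.25 -0.35  2.17  0.12  0.75 -2.14]
turn -26.011606756826865 then shift 0.1637 0.2963 -0.0647 rows 8.615251435937372
```

View pics/w10.png

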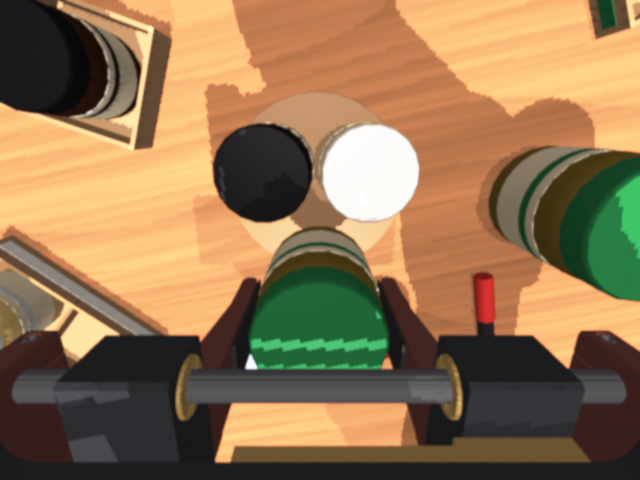

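carry_out --rows '[0, 0, -0.03, -6.5, 0.6, 0, 0, -0.025, -6.5, 0.6, 0, 0, -0.01, -6.5, 0.6, 0, 0, 0, -6.5, 0.6, 0.01, 0.018, 0, 0, 0.6]'

```text
t: 11.68
position: [0.4527, 0.0267, 0.1915]
eef_rot: [-3.117, -0.392, -0.001]
contact_force: [-0.9, -0.0, -2.6]
finger_gap: 0.0614
```

carry_out --rows '[0.018, 0.033, 0, 0, 0.6, 0.018, 0.033, 0, 0, 0.6, 0.018, 0.033, 0, 0, 0.6, 0.018, 0.033, 0, 0, 0.6, 0.018, 0.033, 0, 0, 0.6]'

```text
t: 12.1
position: [0.5814, -0.116, 0.1903]
eef_rot: [-3.119, -0.376, 0.002]
contact_force: [-0.7, 0.6, -2.5]
finger_gap: 0.0615
```

carry_out --rows '[0.018, 0.033, 0, 0, 0.6, 0.018, 0.033, 0, 0, 0.6, 0.018, 0.033, 0, 0, 0.6, 0.008, 0.015, 0, 0, 0.6, 0, 0, 0, 0, 0.6]'

```text
t: 12.52
position: [0.6692, -0.2154, 0.1893]
eef_rot: [3.118, 0.368, -0.001]
contact_force: [-0.4, -0.0, -2.2]
finger_gap: 0.0616
```

carry_out --rows '[0, 0, 0, 0, 0.6, 0, 0, 0, 0, 0.6]'

```text
t: 12.68
position: [0.6675, -0.2091, 0.19]
eef_rot: [-3.117, -0.378, 0.002]
contact_force: [-0.1, -0.0, -2.3]
finger_gap: 0.0615
```

```bash
python3 plan.py .6678 -.2094 .12 13.8;python3 look.py pics/w11.png
```

```text
t 12.68 pos [ 0.6675 -0.2091  0.19  ] yaw 13.82 tilt 0.12 gap 0.0615 F [-0.1 -0.  -2.3] q [ 0.39  0.56 -0.26  1.5   0.15  1.1  -1.23]
turn 0.018803603239206268 then shift 0.0002 0.0003 0.07 rows 1.7492474095293662
```

View pics/w11.png

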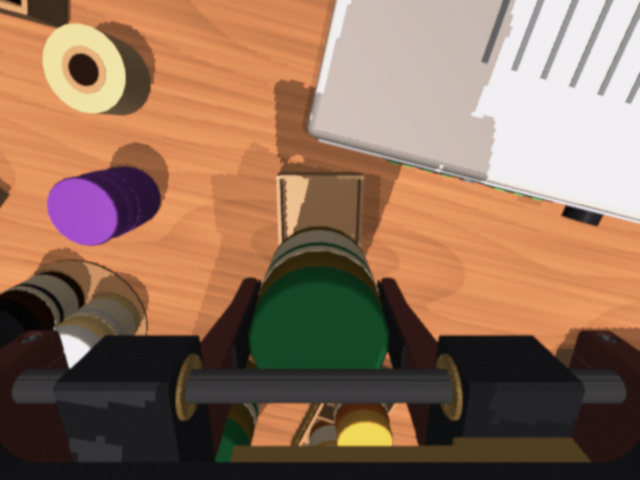

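Run:
```python
import pickle
from h import *
F=pickle.load(open("t.pkl","rb"));im=F["color"][:,:,::-1];w=pickle.load(open("w.pkl","rb"));wi=w["color"][:,:,::-1]
s=pickle.load(open("f0.pkl","rb"))["scene"]["color"][:,:,::-1]
m=np.hstack([cv2.resize(im[80:140,390:470],(400,300),interpolation=cv2.INTER_CUBIC),cv2.resize(wi[90:180,290:410],(400,300),interpolation=cv2.INTER_CUBIC)])
m=np.vstack([m,cv2.resize(s[180:360,0:240],(800,600))[:300]])
cv2.imwrite("pics/mach.png",m)
```

```text
(no output)
```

View pics/mach.png

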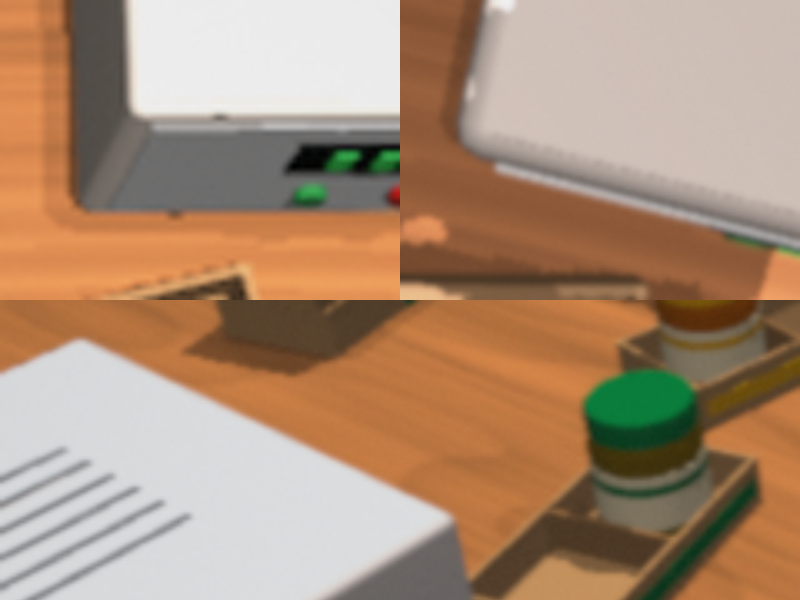

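Run:
```python
import pickle
from h import *
F=pickle.load(open("t.pkl","rb"));w=pickle.load(open("w.pkl","rb"))
o1,d1=ray(F,416.4,104);o2,d2=ray(w,311,133,w["tool"])
t=np.linalg.lstsq(np.c_[d1,-d2],o2-o1,rcond=None)[0];print(o1+d1*t[0],o2+d2*t[1])
print("bottom",onz(F,406,121,0))
s=pickle.load(open("f0.pkl","rb"))["scene"];o2,d2=ray(s,135,232)
t=np.linalg.lstsq(np.c_[d1,-d2],o2-o1,rcond=None)[0];print(o1+d1*t[0],o2+d2*t[1])
print(R.from_rotvec(w["tool"][1]).as_matrix()@w["T_tool_cam"][:3,3]+w["tool"][0]-[0,0,.15])
A=onz(w,277,174,.03,w["tool"]);B=onz(w,363,174,.03,w["tool"]);print(A,B,np.linalg.norm(A-B))
u=np.array([np.cos(np.radians(13.8)),np.sin(np.radians(13.8))]);print((A+B)[:2]/2-u*.042)
```

```text
[ 0.74710965 -0.18548089  0.10171279] [ 0.7480725  -0.18385342  0.10173719]
bottom [ 0.75200274 -0.18582571  0.        ]
[ 0.73580581 -0.17924056  0.13154109] [ 0.74077424 -0.18475262  0.13457711]
[ 0.75049668 -0.18903501  0.20162318]
[ 0.70348029 -0.15950919  0.03      ] [ 0.72292811 -0.23902878  0.03      ] 0.08186319975244424
[ 0.67241656 -0.20928739]
```

carry_out --rows '[0.002, 0, 0.015, 0, 0.6, 0, 0, 0.03, 0, 0.6, 0, 0, 0.035, 0, 0.6, 0, 0, 0.02, 0, 0.6, 0, 0, 0.005, 0, 0.6]'

```text
t: 13.15
position: [0.6665, -0.2082, 0.0802]
eef_rot: [-3.116, -0.379, 0.012]
contact_force: [-0.0, 1.0, -2.3]
finger_gap: 0.0615
```

carry_out --rows '[0, 0, 0, 0, 0.6, 0, 0, 0, 0, 0.6]'

```text
t: 13.32
position: [0.6709, -0.2095, 0.0864]
eef_rot: [3.119, 0.377, 0.002]
contact_force: [0.3, 0.4, -2.1]
finger_gap: 0.0617
```

```bash
python3 plan.py .67 -.2094 .042 13.8;python3 look.py pics/w12.png
```

```text
t 13.32 pos [ 0.6709 -0.2095  0.0864] yaw 13.79 tilt 0.06 gap 0.0617 F [ 0.3  0.4 -2.1] q [ 0.38  0.67 -0.24  1.57  0.19  0.92 -1.26]
turn -0.006382647923913964 then shift -0.0008 -0.0003 0.0444 rows 1.1111608332209288
```

View pics/w12.png

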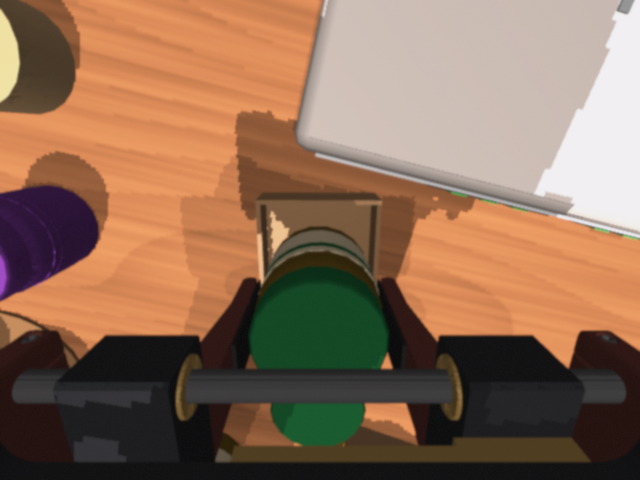

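Run:
```python
import pickle
from h import *
w=pickle.load(open("w.pkl","rb"))
A=onz(w,258,195,.03,w["tool"]);B=onz(w,382,195,.03,w["tool"]);print(A,B,np.linalg.norm(A-B))
u=np.array([np.cos(np.radians(13.8)),np.sin(np.radians(13.8))]);print((A+B)[:2]/2-u*.042)
```

```text
[ 0.70576482 -0.1600772   0.03      ] [ 0.72509983 -0.23938814  0.03      ] 0.08163374508133359
[ 0.67464469 -0.20975107]
```

carry_out --rows '[0, 0, 0.012, 0, 0.6, 0, 0, 0.014, 0, 0.6, 0, 0, 0.01, 0, 0.6, 0, 0, 0, 0, 0.6, 0, 0, 0, 0, 0.6]'

```text
t: 13.78
position: [0.6694, -0.2097, 0.0483]
eef_rot: [-3.118, -0.376, 0.004]
contact_force: [-0.4, -0.7, -1.9]
finger_gap: 0.0616
```

```bash
python3 plan.py .67 -.2094 .042 13.8
```

```text
t 13.78 pos [ 0.6694 -0.2097  0.0483] yaw 13.77 tilt 0.14 gap 0.0616 F [-0.4 -0.7 -1.9] q [ 0.37  0.71 -0.24  1.59  0.2   0.86 -1.27]
turn -0.03405988431060791 then shift 0.0007 -0.0002 0.0063 rows 0.15839537501813974
```

carry_out --rows '[0.001, 0, 0.003, 0, 0.6, 0, 0, 0.002, 0, 0.6, 0, 0, 0, 0, 0.6, 0, 0, 0.001, 0, 0.6, 0, 0, 0, 0, 0.6]'

```text
t: 14.2
position: [0.6713, -0.2098, 0.0437]
eef_rot: [3.119, 0.376, 0.0]
contact_force: [0.6, 0.1, -2.8]
finger_gap: 0.0613
```

carry_out --rows '[0, 0, 0.001, 0, 0.6, 0, 0, 0, 0, 0.6]'

```text
t: 14.37
position: [0.6713, -0.2098, 0.0427]
eef_rot: [3.119, 0.376, 0.0]
contact_force: [0.2, -0.3, -3.1]
finger_gap: 0.0615
```

carry_out --rows '[0, 0, 0.001, 0, 0.6, 0, 0, 0, 0, 0.6]'

```text
t: 14.53
position: [0.6712, -0.2097, 0.0416]
eef_rot: [3.119, 0.376, -0.0]
contact_force: [-0.2, 0.5, -1.5]
finger_gap: 0.0617
```

carry_out --rows '[0, 0, 0.001, 0, 0.6, 0, 0, 0, 0, 0.6]'

```text
t: 14.7
position: [0.6713, -0.2097, 0.0415]
eef_rot: [3.119, 0.376, -0.0]
contact_force: [-3.4, 1.1, 4.1]
finger_gap: 0.0619
```

Touching the floor (+4 N). Releasing.

carry_out --rows '[0, 0, 0, 0, 0.25, 0, 0, 0, 0, 0.1, 0, 0, 0, 0, 0.02, 0, 0, 0, 0, 0.02, 0, 0, 0, 0, 0]'

```text
t: 15.12
position: [0.6714, -0.2097, 0.0406]
eef_rot: [-3.119, -0.376, -0.0]
contact_force: [-0.3, 0.0, -0.1]
finger_gap: 0.0871
```

carry_out --rows '[0, 0, -0.015, 0, 0, 0, 0, -0.035, 0, 0, 0, 0, -0.04, 0, 0, 0, 0, -0.04, 0, 0, 0, 0, -0.03, 0, 0]'

```text
t: 15.53
position: [0.6723, -0.2098, 0.2057]
eef_rot: [3.118, 0.376, 0.006]
contact_force: [0.1, 0.3, 0.6]
finger_gap: 0.0875
```

```bash
python3 plan.py .5028 .0585 .2 48; python3 plan.py .489 -.0052 .2 -71.5;python3 look.py pics/w13.png
```

```text
t 15.53 pos [ 0.6723 -0.2098  0.2057] yaw 13.77 tilt 0.24 gap 0.0875 F [0.1 0.3 0.6] q [ 0.39  0.55 -0.26  1.48  0.15  1.12 -1.23]
turn -34.23497442705252 then shift 0.0859 -0.3055 0.0057 rows 7.935274841652869
t 15.53 pos [ 0.6723 -0.2098  0.2057] yaw 13.77 tilt 0.24 gap 0.0875 F [0.1 0.3 0.6] q [ 0.39  0.55 -0.26  1.48  0.15  1.12 -1.23]
turn 85.2650255729475 then shift -0.2522 0.1089 0.0057 rows 6.8691924845179395
```

View pics/w13.png

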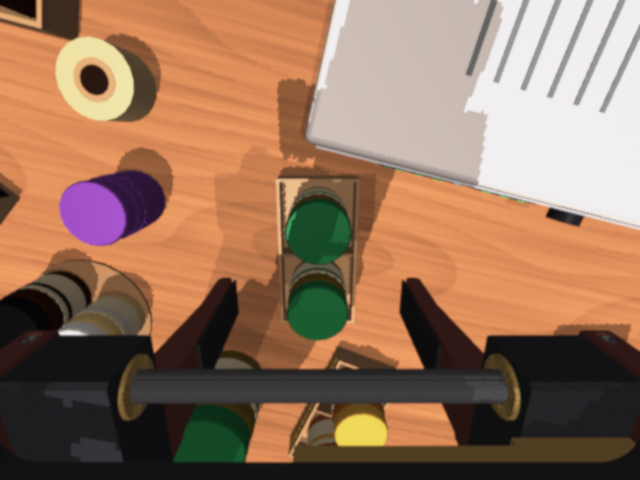

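carry_out --rows '[0, 0, 0, -6.5, 0, 0, 0, 0, -6.5, 0, 0, 0, 0, -6.5, 0, 0, 0, 0, -6.5, 0, 0, 0, 0, -6.5, 0]'

```text
t: 16.0
position: [0.6713, -0.2098, 0.2016]
eef_rot: [2.885, 1.242, 0.001]
contact_force: [0.0, -0.8, -0.2]
finger_gap: 0.0876
```

carry_out --rows '[0, 0, 0, -6.5, 0, 0, 0, 0, -6.7, 0]'

```text
t: 16.17
position: [0.6713, -0.2098, 0.2016]
eef_rot: [2.723, 1.565, 0.001]
contact_force: [1.6, 0.7, 0.4]
finger_gap: 0.0878
```

```bash
python3 plan.py .5025 .0583 .2 59.5
```

```text
t 16.17 pos [ 0.6713 -0.2098  0.2016] yaw 59.78 tilt 0.04 gap 0.0878 F [1.6 0.7 0.4] q [ 0.5   0.58 -0.44  1.48  0.26  1.14 -0.51]
turn 0.2758266108158409 then shift 0.1453 -0.2815 0.0016 rows 7.9202585124965
```

carry_out --rows '[0.012, -0.023, 0, 0, 0, 0.018, -0.035, 0, 0, 0, 0.018, -0.035, 0, 0, 0, 0.018, -0.035, 0, 0, 0, 0.018, -0.035, 0, 0, 0]'

```text
t: 16.58
position: [0.5725, -0.0533, 0.2014]
eef_rot: [2.728, 1.557, 0.001]
contact_force: [-0.1, 0.8, -0.1]
finger_gap: 0.088
```

carry_out --rows '[0.018, -0.035, 0, 0, 0, 0.018, -0.035, 0.01, 0, 0, 0.018, -0.035, 0.02, 0, 0, 0.007, -0.014, 0.02, 0, 0, 0, 0, 0, 0, 0]'

```text
t: 17.0
position: [0.4991, 0.06, 0.1499]
eef_rot: [-2.721, -1.566, 0.006]
contact_force: [-0.4, 0.8, -0.6]
finger_gap: 0.088
```

carry_out --rows '[0, 0, 0, 0, 0, 0, 0, 0, 0, 0]'

```text
t: 17.17
position: [0.5045, 0.0557, 0.1528]
eef_rot: [2.728, 1.556, 0.002]
contact_force: [0.6, -0.1, 1.0]
finger_gap: 0.0881
```

```bash
python3 plan.py .5025 .0583 .042 59.5;python3 look.py pics/w14.png
```

```text
t 17.17 pos [0.5045 0.0557 0.1528] yaw 59.39 tilt 0.1 gap 0.0881 F [ 0.6 -0.1  1. ] q [ 0.23  0.34 -0.56  1.99  0.23  0.87 -0.98]
turn -0.11220138162320836 then shift 0.0012 -0.0031 0.1108 rows 2.7723526045441593
```

View pics/w14.png

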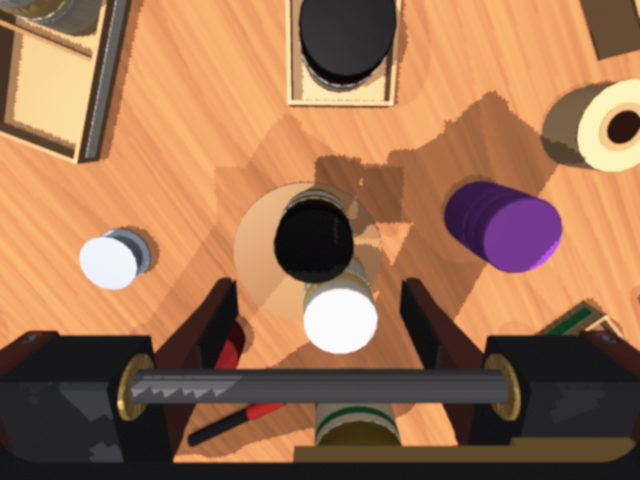

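Run:
```python
import pickle
from h import *
w=pickle.load(open("w.pkl","rb"))
print(onz(w,314,242,.084,w["tool"]),onz(w,340,315,.084,w["tool"]))
```

```text
[0.50663301 0.06428991 0.084     ] [0.49318397 0.00227357 0.084     ]
```

carry_out --rows '[0.002, -0.004, 0.02, 0, 0, 0, 0, 0.03, 0, 0, 0, 0, 0.015, 0, 0, 0, 0, 0, 0, 0, 0, 0, 0, 0, 0]'

```text
t: 17.63
position: [0.5016, 0.0594, 0.0871]
eef_rot: [-2.73, -1.555, 0.0]
contact_force: [-0.0, 0.4, 1.3]
finger_gap: 0.0882
```

```bash
python3 plan.py .5025 .060 .042 59.5;python3 look.py pics/w15.png
```

```text
t 17.63 pos [0.5016 0.0594 0.0871] yaw 59.35 tilt 0.01 gap 0.0882 F [-0.   0.4  1.3] q [ 0.19  0.43 -0.52  2.05  0.32  0.74 -1.07]
turn -0.15195996209018858 then shift 0.001 0.0005 0.0451 rows 1.1277730685283274
```

View pics/w15.png

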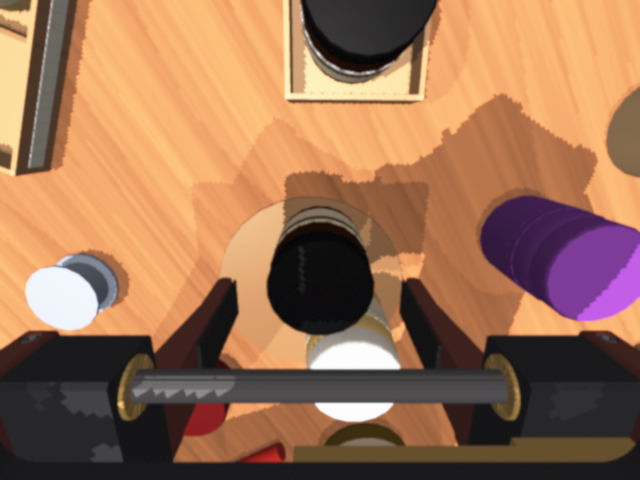

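carry_out --rows '[0.001, 0, 0.015, 0, 0, 0, 0, 0.018, 0, 0, 0, 0, 0.012, 0, 0, 0, 0, 0, 0, 0, 0, 0, 0, 0, 0.1]'

```text
t: 18.1
position: [0.5017, 0.0611, 0.0423]
eef_rot: [2.728, 1.557, 0.0]
contact_force: [0.7, 0.2, -0.1]
finger_gap: 0.0843
```

carry_out --rows '[0, 0, 0, 0, 0.2, 0, 0, 0, 0, 0.3, 0, 0, 0, 0, 0.4, 0, 0, 0, 0, 0.5, 0, 0, 0, 0, 0.6]' --grip_force 15

```text
t: 18.52
position: [0.5022, 0.0612, 0.0426]
eef_rot: [2.727, 1.557, 0.002]
contact_force: [1.4, -0.9, 5.8]
finger_gap: 0.0613
```

carry_out --rows '[0, 0, 0, 0, 0.6, 0, 0, -0.005, 0, 0.6, 0, 0, -0.015, 0, 0.6, 0, 0, -0.03, 0, 0.6, 0, 0, -0.035, 0, 0.6]' --grip_force 25

```text
t: 18.93
position: [0.4987, 0.0609, 0.1258]
eef_rot: [-2.725, -1.557, 0.009]
contact_force: [1.2, -0.1, -3.3]
finger_gap: 0.0619
```

carry_out --rows '[0, 0, -0.035, 0, 0.6, 0, 0, -0.02, 0, 0.6, 0, 0, 0, 0, 0.6, 0, 0, 0, 0, 0.6]'

```text
t: 19.27
position: [0.5012, 0.061, 0.1819]
eef_rot: [2.728, 1.557, 0.001]
contact_force: [0.5, 0.2, -4.0]
finger_gap: 0.0616
```

```bash
python3 plan.py .634 .2405 .18 59.5;python3 look.py pics/w16.png
```

```text
t 19.27 pos [0.5012 0.061  0.1819] yaw 59.45 tilt 0.06 gap 0.0616 F [ 0.5  0.2 -4. ] q [ 0.25  0.3  -0.58  1.97  0.2   0.93 -0.97]
turn -0.05263182454430648 then shift 0.2221 0.0233 0.0019 rows 5.582658361042341
```

View pics/w16.png

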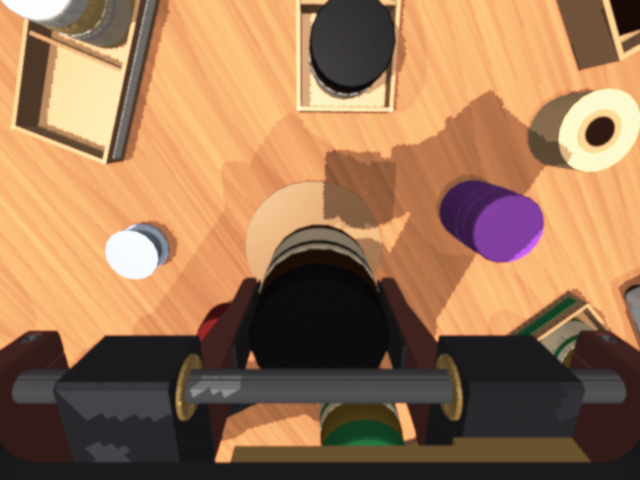

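carry_out --rows '[0.02, 0.002, 0, 0, 0.6, 0.035, 0.004, 0, 0, 0.6, 0.038, 0.004, 0, 0, 0.6, 0.038, 0.004, 0, 0, 0.6, 0.038, 0.004, 0, 0, 0.6]'

```text
t: 19.73
position: [0.602, 0.1981, 0.1784]
eef_rot: [-2.728, -1.557, 0.008]
contact_force: [-0.3, -0.7, -3.2]
finger_gap: 0.0616
```

carry_out --rows '[0.033, 0.004, 0, 0, 0.6, 0.02, 0.001, 0, 0, 0.6, 0, 0, 0, 0, 0.6, 0, 0, 0, 0, 0.6, 0, 0, 0, 0, 0.6]'

```text
t: 20.15
position: [0.6325, 0.2393, 0.1791]
eef_rot: [2.728, 1.558, -0.008]
contact_force: [0.2, -1.1, -4.2]
finger_gap: 0.0615
```

```bash
python3 plan.py .634 .2405 .042 59.5;python3 look.py pics/w17.png
```

```text
t 20.15 pos [0.6325 0.2393 0.1791] yaw 59.46 tilt 0.28 gap 0.0615 F [ 0.2 -1.1 -4.2] q [-0.08  0.58 -0.55  1.56  0.33  1.1  -1.24]
turn -0.04302905633227283 then shift 0.0018 0.0007 0.1371 rows 3.4280499042147077
```

View pics/w17.png

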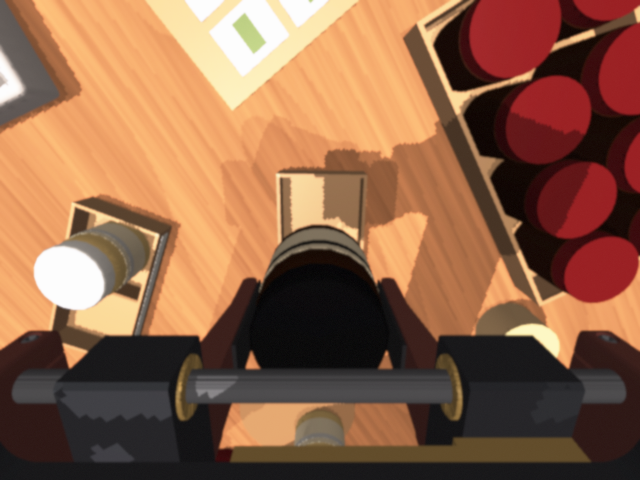

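```bash
cat > rim.py <<'E'
import pickle,sys
from h import *
w=pickle.load(open("w.pkl","rb"));x1,x2,y,yaw=map(float,sys.argv[1:5])
A=onz(w,x1,y,.03,w["tool"]);B=onz(w,x2,y,.03,w["tool"]);print("width",np.linalg.norm(A-B))
u=np.array([np.cos(np.radians(yaw)),np.sin(np.radians(yaw))]);c=(A+B)[:2]/2-u*.042;print("cell",c,"minus 4mm bias",c-u*.004)
E
python3 rim.py 277 367 173 59.5
```

```text
width 0.08267534844575151
cell [0.63871807 0.24258948] minus 4mm bias [0.63668791 0.23914296]
```

carry_out --rows '[0.002, 0.001, 0.015, 0, 0.6, 0, 0.001, 0.03, 0, 0.6, 0, 0, 0.03, 0, 0.6, 0, 0, 0.02, 0, 0.6, 0, 0, 0.005, 0, 0.6]'

```text
t: 20.62
position: [0.6338, 0.2383, 0.0765]
eef_rot: [2.729, 1.556, -0.012]
contact_force: [-0.4, -0.9, -4.9]
finger_gap: 0.0617
```

carry_out --rows '[0, 0, 0, 0, 0.6, 0, 0, 0, 0, 0.6]'

```text
t: 20.78
position: [0.6371, 0.2412, 0.0823]
eef_rot: [2.728, 1.557, 0.001]
contact_force: [0.3, 0.9, -4.4]
finger_gap: 0.0617
```

```bash
python3 plan.py .635 .240 .042 59.5;python3 look.py pics/w18.png
```

```text
t 20.78 pos [0.6371 0.2412 0.0823] yaw 59.43 tilt 0.04 gap 0.0617 F [ 0.3  0.9 -4.4] q [-0.11  0.69 -0.51  1.62  0.39  0.94 -1.29]
turn -0.07360963537760767 then shift -0.002 -0.0012 0.0403 rows 1.0092189757308232
```

View pics/w18.png

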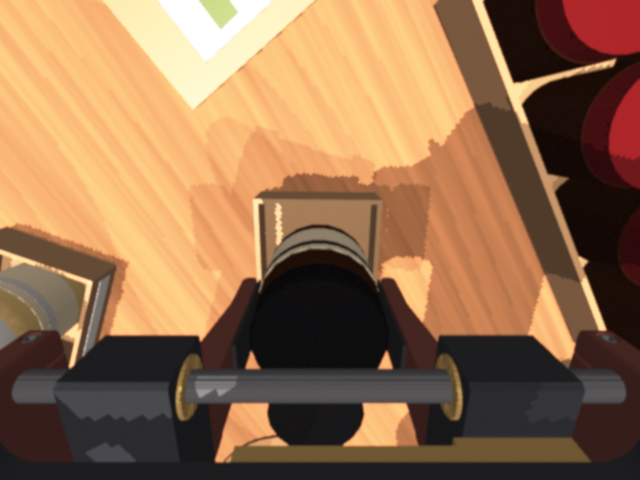

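```bash
python3 rim.py 256 382 194 59.5
```

```text
width 0.08130951289321095
cell [0.64029885 0.24459955] minus 4mm bias [0.6382687  0.24115303]
```

carry_out --rows '[0, 0, 0.012, 0, 0.6, 0, 0, 0.014, 0, 0.6, 0, 0, 0.008, 0, 0.6, 0, 0, 0, 0, 0.6, 0, 0, 0, 0, 0.6]'

```text
t: 21.25
position: [0.636, 0.2411, 0.0467]
eef_rot: [-2.728, -1.558, 0.003]
contact_force: [-0.2, -0.4, -3.1]
finger_gap: 0.0617
```

```bash
python3 plan.py .636 .2408 .042 59.5
```

```text
t 21.25 pos [0.636  0.2411 0.0467] yaw 59.47 tilt 0.11 gap 0.0617 F [-0.2 -0.4 -3.1] q [-0.12  0.73 -0.49  1.64  0.42  0.89 -1.31]
turn -0.03274525321236865 then shift -0.0002 0.0002 0.0047 rows 0.1167321019084981
```

Lined up; lowering by small steps until contact.

carry_out --rows '[0, 0, 0.002, 0, 0.6, 0, 0, 0.001, 0, 0.6, 0, 0, 0, 0, 0.6, 0, 0, 0, 0, 0.6]'

```text
t: 21.58
position: [0.6369, 0.2415, 0.045]
eef_rot: [2.728, 1.558, 0.001]
contact_force: [-0.4, 0.1, -2.5]
finger_gap: 0.0615
```

carry_out --rows '[0, 0, 0.001, 0, 0.6, 0, 0, 0, 0, 0.6]'

```text
t: 21.75
position: [0.6367, 0.2414, 0.0438]
eef_rot: [2.728, 1.558, 0.0]
contact_force: [0.1, 0.2, -3.8]
finger_gap: 0.0615
```

carry_out --rows '[0, 0, 0.001, 0, 0.6, 0, 0, 0, 0, 0.6]'

```text
t: 21.92
position: [0.6368, 0.2414, 0.0428]
eef_rot: [2.728, 1.558, 0.0]
contact_force: [1.0, 1.1, -3.6]
finger_gap: 0.0612
```

carry_out --rows '[0, 0, 0.001, 0, 0.6, 0, 0, 0, 0, 0.6]'

```text
t: 22.08
position: [0.6368, 0.2415, 0.0428]
eef_rot: [2.728, 1.558, 0.0]
contact_force: [-2.6, -0.8, 4.3]
finger_gap: 0.0615
```

carry_out --rows '[0, 0, 0.0005, 0, 0.6, 0, 0, 0, 0, 0.6]'

```text
t: 22.25
position: [0.6368, 0.2414, 0.0427]
eef_rot: [2.728, 1.558, 0.0]
contact_force: [-4.9, -2.0, 8.5]
finger_gap: 0.0613
```

carry_out --rows '[0, 0, 0, 0, 0.25, 0, 0, 0, 0, 0.1, 0, 0, 0, 0, 0.02, 0, 0, 0, 0, 0.02, 0, 0, 0, 0, 0]'

```text
t: 22.67
position: [0.6368, 0.2415, 0.0412]
eef_rot: [-2.728, -1.558, -0.0]
contact_force: [-0.4, -0.3, 0.4]
finger_gap: 0.0867
```

carry_out --rows '[0, 0, -0.015, 0, 0, 0, 0, -0.035, 0, 0, 0, 0, -0.04, 0, 0, 0, 0, -0.04, 0, 0, 0, 0, -0.03, 0, 0]'

```text
t: 23.08
position: [0.6373, 0.2422, 0.2061]
eef_rot: [-2.728, -1.558, -0.006]
contact_force: [0.5, 0.6, -0.2]
finger_gap: 0.0879
```

```bash
python3 plan.py .4885 -.0045 .2 37.3;python3 look.py pics/w19.png;python3 trio.py
```

```text
t 23.08 pos [0.6373 0.2422 0.2061] yaw 59.48 tilt 0.22 gap 0.0879 F [ 0.5  0.6 -0.2] q [-0.08  0.56 -0.56  1.53  0.31  1.14 -1.23]
turn 22.181274594015065 then shift -0.2679 0.1061 0.0061 rows 7.205453063362259
```

View pics/w19.png

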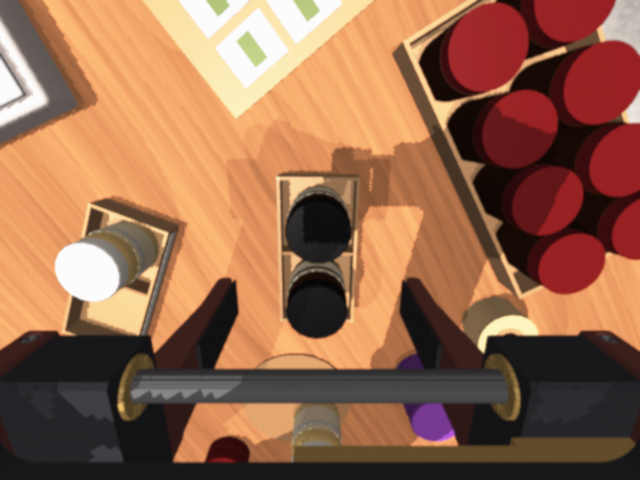

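View pics/top_now.png

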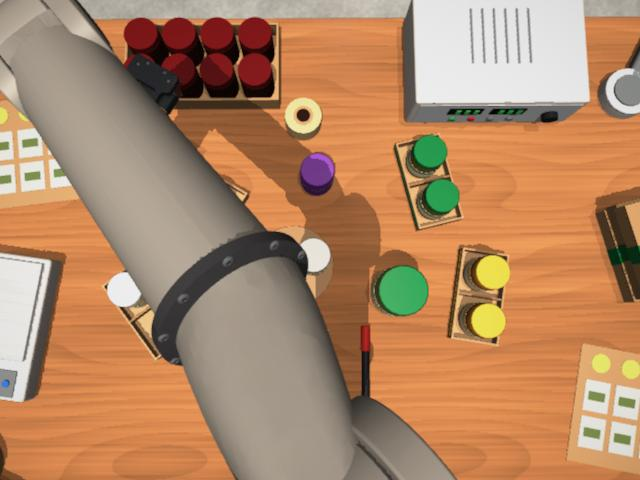

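carry_out --rows '[0, 0, 0, 5.5, 0, 0, 0, 0, 5.5, 0, 0, 0, 0, 5.5, 0, 0, 0, 0, 5.6, 0, -0.015, 0.006, 0, 0, 0]'

```text
t: 23.6
position: [0.6282, 0.2304, 0.2013]
eef_rot: [-2.975, -1.002, -0.001]
contact_force: [-0.6, 0.2, 0.0]
finger_gap: 0.0879
```

carry_out --rows '[-0.035, 0.014, 0, 0, 0, -0.035, 0.014, 0, 0, 0, -0.035, 0.014, 0, 0, 0, -0.035, 0.014, 0, 0, 0, -0.035, 0.014, 0, 0, 0]'

```text
t: 24.02
position: [0.5303, 0.0643, 0.2012]
eef_rot: [2.976, 1.007, -0.001]
contact_force: [1.4, -0.8, -0.2]
finger_gap: 0.0878
```

carry_out --rows '[-0.035, 0.014, 0.01, 0, 0, -0.03, 0.011, 0.02, 0, 0, -0.012, 0.005, 0.015, 0, 0, 0, 0, 0, 0, 0, 0, 0, 0, 0, 0]'

```text
t: 24.43
position: [0.4883, -0.0051, 0.1562]
eef_rot: [-2.976, -1.004, 0.001]
contact_force: [-0.5, 0.4, 0.5]
finger_gap: 0.0877
```

```bash
python3 plan.py .489 -.0045 .09 37.3;python3 look.py pics/w20.png
```

```text
t 24.43 pos [ 0.4883 -0.0051  0.1562] yaw 37.29 tilt 0.06 gap 0.0877 F [-0.5  0.4  0.5] q [ 0.28  0.29 -0.46  2.03  0.17  0.86 -1.2 ]
turn -0.005482919538110309 then shift 0.0009 -0.0 0.0662 rows 1.656297563778334
```

View pics/w20.png

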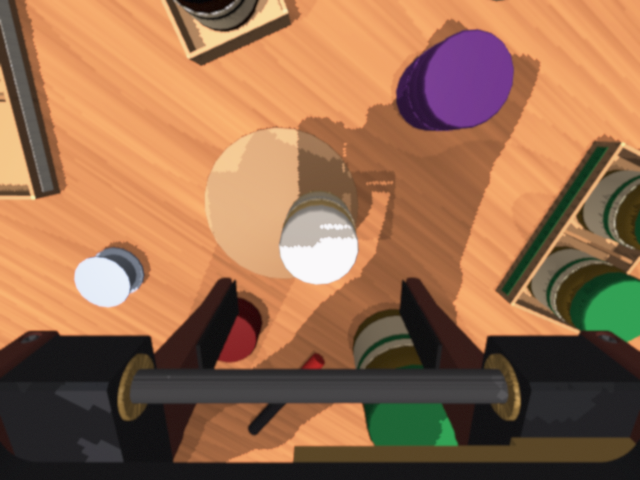

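carry_out --rows '[0.001, 0, 0.02, 0, 0, 0, 0, 0.03, 0, 0, 0, 0, 0.018, 0, 0, 0, 0, 0, 0, 0, 0, 0, 0, 0, 0]'

```text
t: 24.9
position: [0.4904, -0.0025, 0.0887]
eef_rot: [-2.974, -1.009, -0.0]
contact_force: [0.6, 0.3, 0.2]
finger_gap: 0.0875
```

```bash
python3 plan.py .489 -.0045 .042 37.3;python3 look.py pics/w21.png
```

```text
t 24.9 pos [ 0.4904 -0.0025  0.0887] yaw 37.49 tilt 0.06 gap 0.0875 F [0.6 0.3 0.2] q [ 0.24  0.4  -0.43  2.08  0.25  0.71 -1.27]
turn 0.1945673727781525 then shift -0.0023 0.0007 0.0467 rows 1.1692871126137978
```

View pics/w21.png

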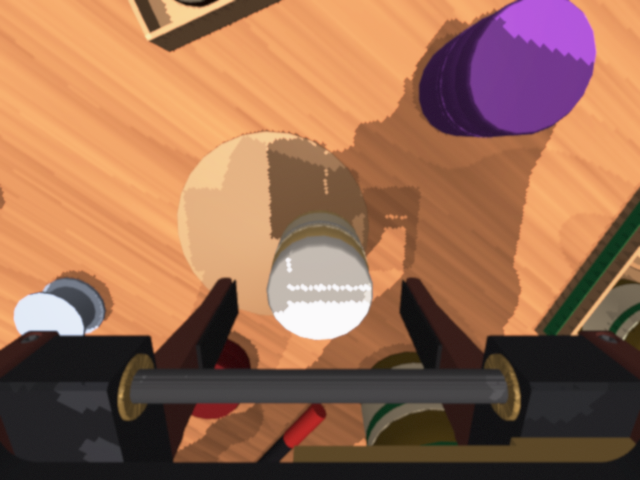

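carry_out --rows '[-0.002, 0, 0.015, 0, 0, 0, 0, 0.018, 0, 0, 0, 0, 0.013, 0, 0, 0, 0, 0, 0, 0, 0, 0, 0, 0, 0.1]'

```text
t: 25.37
position: [0.489, -0.0049, 0.0434]
eef_rot: [2.976, 1.007, 0.002]
contact_force: [-0.3, 0.2, -0.6]
finger_gap: 0.0841
```

carry_out --rows '[0, 0, 0, 0, 0.2, 0, 0, 0, 0, 0.3, 0, 0, 0, 0, 0.4, 0, 0, 0, 0, 0.5, 0, 0, 0, 0, 0.6]' --grip_force 15

```text
t: 25.78
position: [0.4887, -0.0053, 0.0432]
eef_rot: [2.976, 1.006, 0.002]
contact_force: [-1.9, 0.5, 7.1]
finger_gap: 0.0614
```

carry_out --rows '[0, 0, 0, 0, 0.6, 0, 0, -0.005, 0, 0.6, 0, 0, -0.015, 0, 0.6, 0, 0, -0.03, 0, 0.6, 0, 0, -0.035, 0, 0.6]' --grip_force 25

```text
t: 26.2
position: [0.4858, -0.0055, 0.1268]
eef_rot: [-2.974, -1.006, 0.008]
contact_force: [1.0, -0.7, -1.2]
finger_gap: 0.0615
```

carry_out --rows '[0, 0, -0.035, 0, 0.6, 0, 0, -0.02, 0, 0.6, 0, 0, 0, 0, 0.6, 0, 0, 0, 0, 0.6]'

```text
t: 26.53
position: [0.4882, -0.0057, 0.183]
eef_rot: [2.975, 1.005, 0.003]
contact_force: [0.2, 0.0, -2.9]
finger_gap: 0.0616
```

```bash
python3 plan.py .369 .266 .18 37.3;python3 look.py pics/w22.png
```

```text
t 26.53 pos [ 0.4882 -0.0057  0.183 ] yaw 37.34 tilt 0.11 gap 0.0616 F [ 0.2  0.  -2.9] q [ 0.3   0.25 -0.48  2.01  0.15  0.91 -1.18]
turn 0.040075305242282866 then shift 0.0698 -0.2884 0.003 rows 7.417429229892576
```

View pics/w22.png

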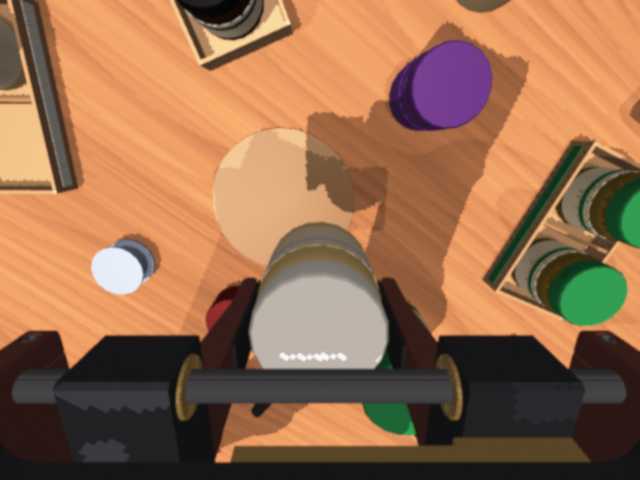

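carry_out --rows '[0.005, -0.018, 0, 0, 0.6, 0.009, -0.036, 0, 0, 0.6, 0.009, -0.036, 0, 0, 0.6, 0.009, -0.036, 0, 0, 0.6, 0.009, -0.036, 0, 0, 0.6]'

```text
t: 27.0
position: [0.42, 0.1488, 0.1804]
eef_rot: [-2.976, -1.005, 0.006]
contact_force: [1.6, 0.5, -2.4]
finger_gap: 0.0616
```

carry_out --rows '[0.009, -0.036, 0, 0, 0.6, 0.009, -0.036, 0, 0, 0.6, 0.007, -0.034, 0, 0, 0.6, 0.004, -0.02, 0, 0, 0.6, 0, 0, 0, 0, 0.6]'

```text
t: 27.42
position: [0.3652, 0.2698, 0.1809]
eef_rot: [-2.97, -1.017, 0.005]
contact_force: [-0.3, 0.0, -2.0]
finger_gap: 0.0616
```

carry_out --rows '[0, 0, 0, 0, 0.6, 0, 0, 0, 0, 0.6]'

```text
t: 27.58
position: [0.3684, 0.2645, 0.1809]
eef_rot: [2.975, 1.005, -0.005]
contact_force: [-0.2, -0.5, -2.2]
finger_gap: 0.0616
```

```bash
python3 plan.py .369 .266 .042 37.3;python3 look.py pics/w23.png
```

```text
t 27.58 pos [0.3684 0.2645 0.1809] yaw 37.34 tilt 0.18 gap 0.0616 F [-0.2 -0.5 -2.2] q [-0.16  0.23 -0.67  2.07  0.18  0.9  -1.85]
turn 0.0400872340108549 then shift 0.0014 -0.0008 0.1389 rows 3.4718015583737
```

View pics/w23.png

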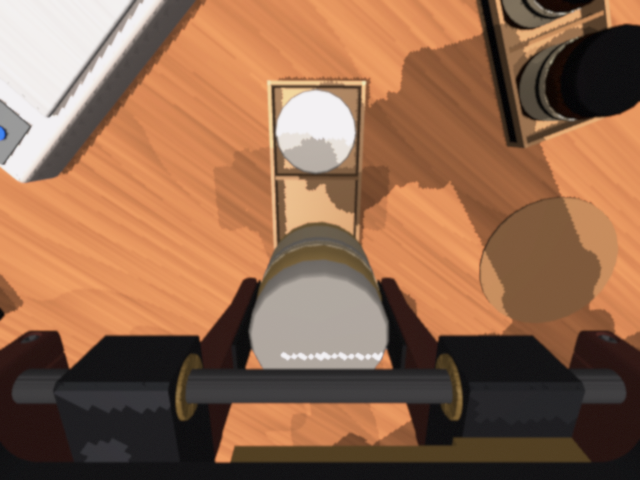

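Run:
```python
import pickle
from h import *
w=pickle.load(open("w.pkl","rb"));u=np.array([np.cos(np.radians(37.3)),np.sin(np.radians(37.3))])
A=onz(w,267,80,.03,w["tool"]);B=onz(w,368,80,.03,w["tool"]);L=onz(w,315,131,.084,w["tool"])
print(np.linalg.norm(A-B),(A+B)[:2]/2-.123*u,L[:2]-.081*u,L)
```

```text
0.08602018312040983 [0.37104226 0.26687523] [0.37051451 0.268782  ] [0.43494786 0.31786706 0.084     ]
```

carry_out --rows '[0.001, -0.001, 0.015, 0, 0.6, 0, 0, 0.03, 0, 0.6, 0, 0, 0.03, 0, 0.6, 0, 0, 0.02, 0, 0.6, 0, 0, 0.005, 0, 0.6]'

```text
t: 28.05
position: [0.3678, 0.2642, 0.079]
eef_rot: [2.975, 1.002, -0.01]
contact_force: [0.7, -0.2, -3.5]
finger_gap: 0.0616
```

carry_out --rows '[0, 0, 0, 0, 0.6, 0, 0, 0, 0, 0.6]'

```text
t: 28.22
position: [0.3697, 0.2671, 0.0828]
eef_rot: [-2.977, -1.004, -0.0]
contact_force: [-0.4, 0.7, -2.5]
finger_gap: 0.0619
```

```bash
python3 plan.py .369 .266 .042 37.3;python3 look.py pics/w24.png
```

```text
t 28.22 pos [0.3697 0.2671 0.0828] yaw 37.29 tilt 0.01 gap 0.0619 F [-0.4  0.7 -2.5] q [-0.25  0.39 -0.61  2.15  0.34  0.69 -2.01]
turn -0.007999673462279588 then shift -0.0012 0.0004 0.0408 rows 1.0193438435602022
```

View pics/w24.png

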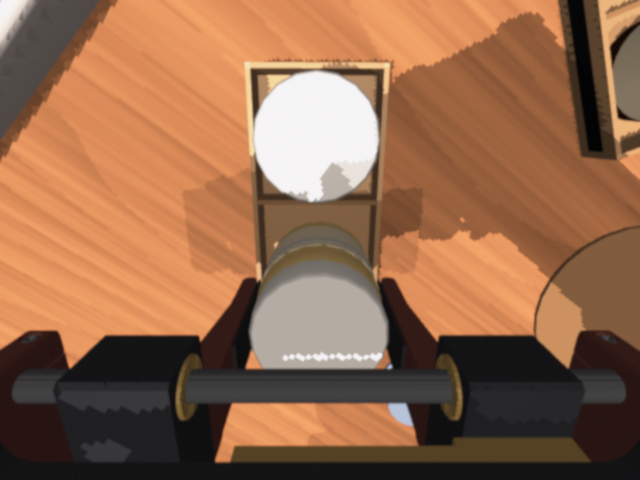

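carry_out --rows '[-0.001, 0, 0.012, 0, 0.6, 0, 0, 0.014, 0, 0.6, 0, 0, 0.008, 0, 0.6, 0, 0, 0, 0, 0.6, 0, 0, 0, 0, 0.6]'

```text
t: 28.68
position: [0.3686, 0.2669, 0.0489]
eef_rot: [-2.976, -1.006, -0.001]
contact_force: [-0.4, 0.1, -1.9]
finger_gap: 0.0619
```

carry_out --rows '[0, 0, 0.001, 0, 0.6, 0, 0, 0, 0, 0.6]'

```text
t: 28.85
position: [0.3688, 0.2671, 0.048]
eef_rot: [-2.976, -1.006, -0.002]
contact_force: [-0.2, 0.5, -1.9]
finger_gap: 0.0615
```

```bash
python3 plan.py .369 .266 .042 37.3
```

```text
t 28.85 pos [0.3688 0.2671 0.048 ] yaw 37.36 tilt 0.08 gap 0.0615 F [-0.2  0.5 -1.9] q [-0.29  0.45 -0.56  2.18  0.41  0.62 -2.07]
turn 0.05682676321205804 then shift -0.0005 0.001 0.006 rows 0.15187417414494345
```

Expected contact at TCP about 0.043.

carry_out --rows '[0, 0, 0.002, 0, 0.6, 0, 0, 0.001, 0, 0.6, 0, 0, 0, 0, 0.6, 0, 0, 0, 0, 0.6]'

```text
t: 29.18
position: [0.3682, 0.2667, 0.0443]
eef_rot: [2.976, 1.006, -0.0]
contact_force: [1.1, -0.4, -2.3]
finger_gap: 0.0619
```

carry_out --rows '[0, 0, 0.001, 0, 0.6, 0, 0, 0, 0, 0.6]'

```text
t: 29.35
position: [0.3683, 0.2668, 0.0433]
eef_rot: [-2.976, -1.006, -0.0]
contact_force: [-0.3, 0.3, -3.1]
finger_gap: 0.0614
```

carry_out --rows '[0, 0, 0.001, 0, 0.6, 0, 0, 0, 0, 0.6]'

```text
t: 29.52
position: [0.3683, 0.2668, 0.0432]
eef_rot: [2.975, 1.006, 0.001]
contact_force: [-3.8, -3.4, 13.9]
finger_gap: 0.0618
```

carry_out --rows '[0, 0, 0, 0, 0.25, 0, 0, 0, 0, 0.1, 0, 0, 0, 0, 0.02, 0, 0, 0, 0, 0.02, 0, 0, 0, 0, 0]'

```text
t: 29.93
position: [0.3683, 0.2667, 0.0422]
eef_rot: [-2.976, -1.006, 0.0]
contact_force: [-0.2, -0.1, -0.3]
finger_gap: 0.0869
```

carry_out --rows '[0, 0, -0.015, 0, 0, 0, 0, -0.035, 0, 0, 0, 0, -0.04, 0, 0, 0, 0, -0.04, 0, 0, 0, 0, -0.03, 0, 0]'

```text
t: 30.35
position: [0.3684, 0.2674, 0.2051]
eef_rot: [-2.975, -1.007, -0.003]
contact_force: [0.7, 0.5, -0.1]
finger_gap: 0.088
```

carry_out --rows '[0, 0.03, -0.03, 0, 0, 0, 0.035, -0.03, 0, 0, 0, 0.035, 0, 0, 0, 0, 0.03, 0, 0, 0, 0, 0, 0, 0, 0]'

```text
t: 30.77
position: [0.4483, 0.1607, 0.259]
eef_rot: [2.978, 0.992, 0.002]
contact_force: [0.4, -0.1, -0.6]
finger_gap: 0.0874
```

carry_out --rows '[0, 0, 0, 0, 0, 0, 0, 0, 0, 0]'

```text
t: 30.93
position: [0.4441, 0.167, 0.2586]
eef_rot: [-2.975, -1.007, 0.001]
contact_force: [-0.1, -0.0, 0.3]
finger_gap: 0.0879
```

```bash
python3 trio.py; python3 plan.py
python3 - <<'E'
from cell import r
import cv2
cv2.imwrite("pics/s3.png",r.grab_frame("scene")["color"][:,:,::-1])
E
```

```text
t 30.98 pos [0.4439 0.1676 0.2586] yaw 37.47 tilt 0.04 gap 0.0877 F [-0.6  0.7  0.1] q [ 0.06  0.16 -0.61  1.94  0.1   1.07 -1.5 ]
```

View pics/s3.png

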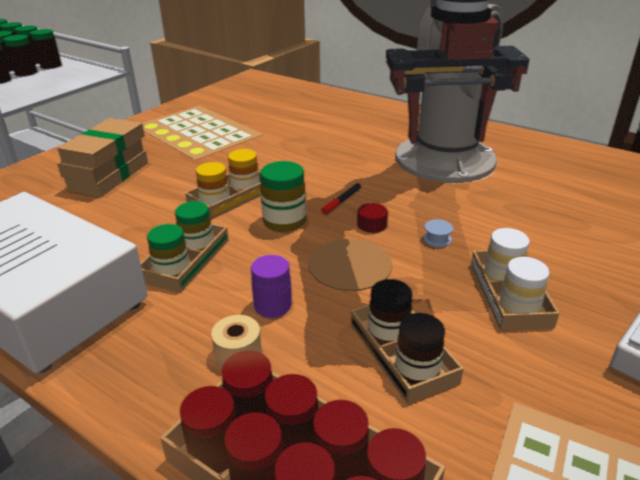

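View pics/top_now.png

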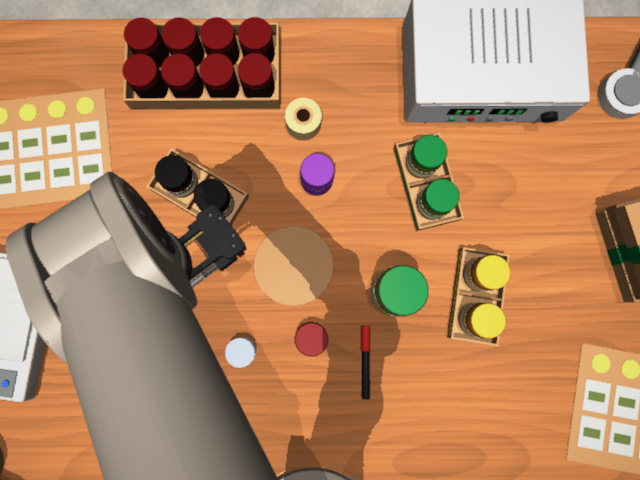

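Run:
```python
import pickle
from cell import r
from h import *
f=pickle.load(open("t.pkl","rb"));s=r.grab_frame("scene")
def cen(f,lo,hi,x,y,w,h):
    m=cv2.inRange(cv2.cvtColor(f["color"],cv2.COLOR_RGB2HSV),lo,hi);z=np.zeros_like(m);z[y:y+h,x:x+w]=m[y:y+h,x:x+w]
    e=cv2.fitEllipse(cv2.convexHull(max(cv2.findContours(z,0,1)[0],key=cv2.contourArea)));return e[0],e[1]
g=((23,120,150),(33,255,255));gr=((58,120,60),(82,255,255));b=((0,0,0),(180,120,60));w=((0,0,185),(180,30,255))
for n,ff,c,A,B,yaw in(("gold",f,g,(465,250,55,42),(460,302,50,40),170.4),("green",f,gr,(415,178,50,45),(408,133,42,42),13.8),
  ("black",s,b,(365,280,50,30),(394,313,54,30),59.5),("white",s,w,(505,258,45,24),(486,229,45,22),217.3)):
    a=cen(ff,*c,*A);q=cen(ff,*c,*B);pa,pq=onz(ff,*a[0],.084),onz(ff,*q[0],.084)
    d=(pq-pa)[:2];y=np.radians(yaw);print(n,np.round(a,1).tolist(),np.round(q,1).tolist(),"dx,dy mm",(1000*d@[np.cos(y),np.sin(y)]).round(1),(1000*d@[-np.sin(y),np.cos(y)]).round(1))
```

```text
gold [[492.7, 271.6], [32.6, 34.1]] [[488.1, 320.3], [33.2, 34.8]] dx,dy mm 83.0 2.3
green [[441.6, 195.6], [33.5, 33.9]] [[429.5, 151.5], [33.1, 33.3]] dx,dy mm 80.5 -0.8
black [[390.6, 296.6], [34.6, 42.3]] [[419.1, 330.4], [35.7, 50.4]] dx,dy mm 74.1 -1.5
white [[528.3, 268.4], [22.0, 41.0]] [[510.2, 238.0], [19.0, 37.2]] dx,dy mm 80.6 0.2
```

Run:
```python
import pickle
from h import *
f=pickle.load(open("t.pkl","rb"))
m=cv2.inRange(f["color"],(0,0,0),(48,48,48));z=np.zeros_like(m);z[152:193,153:195]=m[152:193,153:195]
e=cv2.fitEllipse(cv2.convexHull(max(cv2.findContours(z,0,1)[0],key=cv2.contourArea)));print(e)
d=(onz(f,*e[0],.084)-onz(f,211,195.7,.084))[:2];y=np.radians(59.5);print(d@[np.cos(y),np.sin(y)],d@[-np.sin(y),np.cos(y)])
```

```text
((173.44461059570312, 173.25082397460938), (34.984622955322266, 37.98458480834961), 127.11663055419922)
0.07684047593691304 -0.001167540315473709
```

```bash
python3 -c "
from cell import r
print(r.finish_job())"
```

```text
the job is handed in; nothing more can be done
None
```

I moved all four jars into the empty cells of the boxes with matching lids and handed the job in at about 31 s of the 109 s. The gold jar went first and the other three stayed standing. Green, black and white followed.

I lowered each jar in small steps until the wrist felt the cell floor. The contact force was at most about 22 N, for gold, and less for the others. Then I opened the fingers and backed straight up.

**Last pictures:** in the scene view all eight boxed jars stand upright. The arm was clear of everything, with about 0 N on the tool.

**Position check:** I measured each placed lid against the fixed jar's lid in its own box, where the nominal distance is 81 mm along the box and 0 across, with 11 mm allowed.

| Jar | Along (mm) | Across (mm) |
|---|---|---|
| Gold | 83.0 | 2.3 |
| Green | 80.5 | −0.8 |
| White | 80.6 | 0.2 |
| Black, top view | 76.8 | −1.2 |
| Black, scene view | 74.1 | −1.5 |

- **Black is the weakest reading:** its colour mask took in part of the lid's side, so the two views disagree by about 3 mm, but both are within tolerance.
- **Camera disagreement:** the wrist camera read mostly 3 to 8 mm farther along the tool's x axis than the top camera (least for gold and the white box), so I mostly aimed between the two.
- **Not measured:** I judged upright and at rest by eye, and the hand-in reported no verdict.

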